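Clamp the parts tin and pour the turned balls into it

ROBOT

A 7-joint arm with a two-finger parallel gripper is mounted at the origin on the work surface. World frame = base frame: x ahead of the robot, y to its left, z up, the work surface at z = 0. Lengths are in m, angles in rad, forces in N, time in s.
With the tool pointing down it reaches from about 0.425 to 0.875 m from the base axis. Payload 4.7 kg.
Tool frame: the origin (TCP) lies at the very end of the fingers, on their centre line; the grasp point (between the pads) lies 19 mm behind it; z points along the fingers, y is the direction in which the jaws open and shut (so a half turn about z gives the same grasp; the last joint's range is limited). The gripper opens to 87 mm and grips with 3 to 60 N. Pads are 19 mm wide; open, the fingers measure 117 mm over their backs; the gripper's body (75 mm by 190 mm) begins 51 mm behind the grasp point.
Start: joints at [-1.168, 0.321, -0.07, 1.45, 0.023, 1.371, -0.057], TCP at [0.246, 0.601, 0.223] pointing down, gripper open.
Joint ranges: [-2.86, 2.86], [-0.3, 2.09], [-1.38, 1.24], [0.06, 2.45], [-1.56, 4.7], [0.09, 2.05], [-2.69, 2.69]. Speed limits (rad/s): [2.57, 2.57, 3.14, 3.14, 3.14, 3.14, 3.14].

INTERFACE

Orientations are given as a rotation vector (axis times angle).
In Python, from bench import get_state, get_image, close_job gives the robot as it stands.
- The arm moves only by the tool send_rows, never from a script. Its argument "steps" is a list of rows, each an object with "claw": the finger opening in m, from 0 to 0.087; "offset": the shift along the tool's x, y, z in m, a list of three; "turn": the turn about the tool's z in rad. In form: [{"claw": claw, "offset": [tx, ty, tz], "turn": turn}, ...]. A call has 1 to 12 rows; each row is the pose to reach, as a shift and turn from the pose measured when the call began, along the tool's axes at that moment; what a row does not reach only later rows make up. A row lasts 1/8 s, in which the tool goes at most 62.5 mm and 10.7 degrees, less where a joint would pass 70% of its speed; a pose out of reach is approached as far as the arm can. A call with a gripper value outside its range is refused whole. The fingers move at their own pace and stop on an object; "squeeze" is the grip in N (left out, the last holds). Time passes only in rows, so rows that repeat a pose let the fingers close. It gives the time, the measured TCP pose, the force and the opening at its end, in the units of the state.
- get_state(): the state, without advancing time (a new reading comes with each control period).
- get_image(name): name is "side" or "top" or "wrist"; returns a dict with "pixels" (480x640x3 uint8, blue, green, red), "fx", "fy", "cx", "cy" (pixels), "R" (3x3) and "t" (3): a world point X has camera coordinates R X + t. Camera axes: x right, y down, z forward; pixel columns grow to the right and rows downward; lengths in m; the calibration is good to about 2 mm. A picture is of the moment at which its call begins. There is no depth.
- close_job(): hands the job in, once; it reports no verdict.
The state is a dict: "time": time; "joint_positions": joint angles; "qd": joint speeds; "joint_torque": joint torques, N m; "position": TCP position; "tool_rot": TCP orientation; "ft_force": force on the tool from outside, world axes, zero at the start; "torque": the same for the moment, N m; "grip_width": opening from 0.0 (shut) to 1.0 (fully open).
Only numpy, scipy, OpenCV 4.12 (cv2) and the standard library are available. Lean on these libraries where they do the work, as an engineer would, in place of code of your own. Each camera call takes 0.05 s, during which the arm holds its last target. There are 200 camera calls.

TASK

Slide the jaw of the wooden holder forward until the wide tin is pinched firmly, but not crushed, between its two jaws. Then take the tall steel cup and pour all six wooden balls from it into the clamped tin, and stand the empty cup upright back on the bench, clear of the holder. Leave the tin clamped and do not disturb the other tools on the bench.

Things in the scene. Friction and masses are not known exactly. Their poses are not given: they have to be found in the camera images.
- holder: Holding fixture screwed to the bench: wooden bed 265 (x) by 136 (y) by 12 mm thick, running from 153 mm behind to 113 mm ahead of its origin. Origin on the bench, z up; its x axis is the direction in which the sliding jaw closes (x points from the sliding jaw to the fixed jaw).
- fixed_jaw: Dark steel fixed jaw at the +x end of the bed, 22 mm thick, 120 mm wide (y), top 58 mm above the bench. Origin at the foot of its inner face (on the bed, 12 mm above the bench); the face looks to the holder's -x. Axes as the holder's.
- sliding_jaw (a joint): Travel in m of the sliding jaw towards the fixed jaw: 0 fully open (150 mm between the faces), 0.06 fully closed (90 mm). It moves stiffly (about 3 N, and about 3 N more to push the tin along) and stays where left; a push of 10 to 15 N clamps the tin well. With the 110 mm tin pinched it stands near 0.040.
- jaw_face (a point): Centre of the sliding jaw's inner face, 35 mm above the bench; x along the closing direction, z up. The jaw is dark steel, 18 mm thick, 120 mm wide, top 58 mm above the bench; a foot 50 mm wide reaches from it towards the post, top 30 mm above the bench.
- jaw_post (a point): Centre of the top of the light wooden post that moves the sliding jaw, 115 mm above the bench: 16 mm (x) by 20 mm (y), free from 30 mm above the bench upwards, standing 55 mm behind the jaw's face. Pinch it across y (20 mm) and push along +x. Axes as the holder's.
- tin: Wide open round steel tin standing loose on the holder's bed between the jaws, outer diameter 110 mm, height 70 mm, wall 3 mm, floor 4 mm thick. Origin at the centre of its underside (12 mm above the bench), z up; rim 82 mm above the bench.
- cup: Tall open steel cup standing on the bench, 95 mm high, outer diameter 64 mm at the foot and 70 mm at the rim, wall 3 mm, floor 5 mm; mass about 0.2 kg plus the balls. Origin at the centre of its underside, z up through the mouth.
- ball0: Turned wooden ball, 25 mm in diameter, 12 g; one of six alike, at first in the cup. Origin at its centre.
- ball1: Turned wooden ball, 25 mm in diameter, 12 g; one of six alike, at first in the cup. Origin at its centre.
- ball2: Turned wooden ball, 25 mm in diameter, 12 g; one of six alike, at first in the cup. Origin at its centre.
- ball3: Turned wooden ball, 25 mm in diameter, 12 g; one of six alike, at first in the cup. Origin at its centre.
- ball4: Turned wooden ball, 25 mm in diameter, 12 g; one of six alike, at first in the cup. Origin at its centre.
- ball5: Turned wooden ball, 25 mm in diameter, 12 g; one of six alike, at first in the cup. Origin at its centre.
- mallet: Hammer lying between the holder and the cup, about 210 mm long; bystander. Origin under it.
- spool: Wooden spool, 52 mm in diameter, 45 mm high, standing ahead of the hammer; bystander. Origin at the centre of its underside.
- brush: Brush about 190 mm long lying at the far side; bystander.
- gluepot: Amber jar with a black cap, 60 mm in diameter, 110 mm high, at the far side; bystander. Origin at the centre of its underside.
- driver: Screwdriver 200 mm long with a yellow handle lying on the left; bystander.
- crook: Curved wooden walking-stick handle, about 170 by 120 mm and 22 mm thick, lying on the right; bystander.
Things that resemble listed ones, but are neither listed nor needed, are in the scene too. Leave any turquoise look-alike of the tin alone. Leave any turquoise look-alike of the cup alone.

How it is judged:
On the way, in this order (a step that is already met when the one before it is completed fails the run):
1. the tin is pinched: both jaws press on it with more than 2 N while all the balls are still in the cup (contact force between each of sliding_jaw, fixed_jaw and tin above 2 N and horizontal distance between each of ball0, ball1, ball2, ball3, ball4, ball5 and cup below 0.05 m), for 0.2 s.
2. the held cup is tipped (more than 70 degrees) over the tin (angle between cup's own z axis and vertical above 1.22 rad and horizontal distance between cup and tin below 0.16 m and contact force between the fingers and cup above 0.5 N), for 0.1 s.
3. all six balls are in the tin (horizontal distance between each of ball0, ball1, ball2, ball3, ball4, ball5 and tin below 0.054 m and z of ball0 in the frame of tin between 0 and 0.07 m and z of ball1 in the frame of tin between 0 and 0.07 m and z of ball2 in the frame of tin between 0 and 0.07 m and z of ball3 in the frame of tin between 0 and 0.07 m and z of ball4 in the frame of tin between 0 and 0.07 m and z of ball5 in the frame of tin between 0 and 0.07 m), for 0.2 s.
At the end, for the whole second after the job is handed in: All six balls are at rest inside the tin, below its rim; the tin stands upright (0.1 rad) between the jaws, each face within 4 mm of its side; the cup stands upright (0.1 rad), still, on the bench itself (underside within 6 mm of it) (all of step 3 and linear speed of each of ball0, ball1, ball2, ball3, ball4, ball5 below 0.08 m/s and x of tin in the frame of jaw_face below 0.059 m and x of tin in the frame of fixed_jaw above -0.059 m and angle between each of tin, cup's own z axis and vertical below 0.1 rad and height (world z) of cup between -0.006 and 0.006 m and linear speed of cup below 0.02 m/s); the robot touches nothing.
It fails at once if the tin is squeezed with more than 60 N (contact force between sliding_jaw and tin above 60 N).
It fails at once if the tin is tipped more than 0.35 rad (angle between tin's own z axis and vertical above 0.35 rad).
It fails at once if another tool on the bench (hammer, spool, brush, jar, screwdriver, stick handle) is moved more than 40 mm (distance of any of mallet, spool, brush, gluepot, driver, crook from where it was at the start of the episode above 0.04 m).
It also fails if it takes over 72 s, if anything falls off the work surface, if the arm or the gripper's body presses on something with over 40 N, if the wrist force passes 120 N, or if a joint passes its speed limit or range.

## Working session

There is one attempt and no reset: what is moved stays moved. The work goes in short steps, Python scripts to look and compute and a tool call to move; the robot and the scene stay as the last step left them, time stands still between calls to the robot, and variables do not carry over. Pictures are saved under pics/ and viewed, and the job is handed in when it is done.

Besides the shell and the picture viewer there is one more tool, called after "Emit:" by a JSON object that holds its "name" and its "arguments". send_rows: Moves the arm, as the interface text tells. Its arguments: {"type":"object","properties":{"steps":{"type":"array","items":{"type":"object","properties":{"claw":{"type":"number"},"offset":{"type":"array","items":{"type":"number"}},"turn":{"type":"number"}}}},"squeeze":{"type":"number"}},"required":["steps"]}

```bash
mkdir -p pics; ls; python3 - <<'E'
from bench import *
import cv2
for n in ("side","top","wrist"):
    i=get_image(n); cv2.imwrite(f"pics/{n}0.png",i["pixels"])
    import numpy as np
    R=np.array(i["R"]);print(n,i["fx"],i["cx"],i["cy"],R.round(3).tolist(),(-R.T@np.array(i["t"])).round(3))
print(get_state())
E
```

```text
pics
side 588.1288895963702 322.0604371026249 243.88588079673906 [[0.931, -0.364, -0.007], [-0.274, -0.687, -0.673], [0.241, 0.628, -0.74]] [ 0.272 -0.833  1.081]
top 498.1201503144044 319.86606694938195 243.60004627322138 [[-0.026, -0.999, -0.029], [-0.99, 0.029, -0.135], [0.136, 0.025, -0.99]] [ 0.406 -0.025  1.4  ]
wrist 406.8839609653678 325.60465669612154 233.4680134055935 [[0.378, 0.926, -0.002], [0.894, -0.365, 0.261], [0.241, -0.1, -0.965]] [0.181 0.628 0.383]
{'time': 0.15, 'joint_positions': array([-1.16790232,  0.32165239, -0.07012162,  1.45142254,  0.02261044,
        1.37081773, -0.05692737]), 'qd': array([-0.00075742, -0.00167359,  0.00110717, -0.00321782, -0.00095164,
       -0.00039828,  0.00061521]), 'joint_torque': array([-2.80639242e-04, -4.91796327e+01, -4.04654816e-01, -3.12872887e+01,
       -6.39346358e-02,  4.06862958e-02,  1.16578426e-04]), 'position': array([0.24625666, 0.6010716 , 0.22169934]), 'tool_rot': array([-6.06783543e-01, -3.08222634e+00,  2.35378398e-03]), 'ft_force': array([-0.97161679, -0.02349527,  0.14439325]), 'torque': array([ 0.00718734, -0.01818192, -0.00324031]), 'grip_width': 0.9971806164551982}
```

View pics/top0.png

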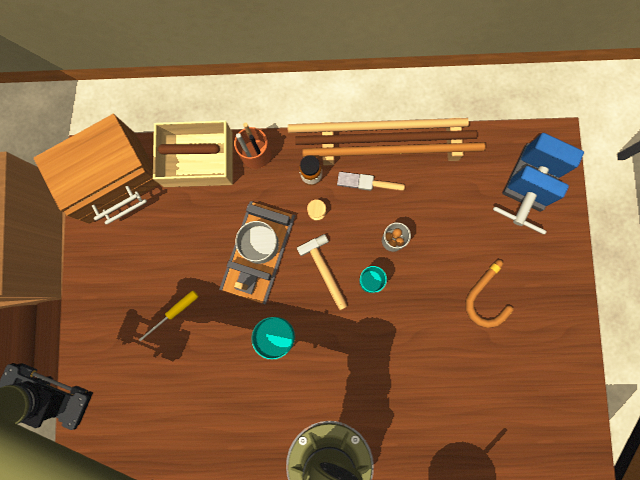

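View pics/side0.png

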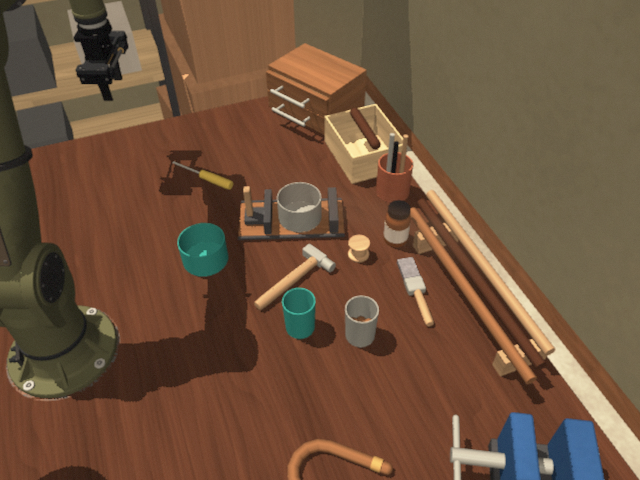

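The top view shows the steel tin at about (257,241) in the holder and the post near (245,281). The steel cup with balls is at (397,235), and the turquoise look-alikes are at (273,338) and (373,279). I'll zoom in on the holder and the cup.

```bash
cat > h.py <<'E'
import numpy as np, cv2
from bench import *
def ray(im,uv):
    R=np.array(im["R"]);t=np.array(im["t"])
    d=R.T@np.array([(uv[0]-im["cx"])/im["fx"],(uv[1]-im["cy"])/im["fy"],1.]);return -R.T@t,d/np.linalg.norm(d)
def plane(im,uv,z):
    c,d=ray(im,uv);return c+d*(z-c[2])/d[2]
def tri(a,ua,b,ub):
    c1,d1=ray(a,ua);c2,d2=ray(b,ub);s=np.linalg.lstsq(np.c_[d1,-d2],c2-c1,rcond=None)[0]
    p,q=c1+s[0]*d1,c2+s[1]*d2;return (p+q)/2,np.linalg.norm(p-q)
def proj(im,X):
    p=np.array(im["R"])@X+np.array(im["t"]);return np.array([im["fx"]*p[0]/p[2]+im["cx"],im["fy"]*p[1]/p[2]+im["cy"]])
E
python3 - <<'E'
import cv2
t=cv2.imread("pics/top0.png");s=cv2.imread("pics/side0.png")
f=lambda im,x,y,w,h,k:cv2.resize(im[y:y+h,x:x+w],None,fx=k,fy=k,interpolation=cv2.INTER_CUBIC)
cv2.imwrite("pics/c1.png",f(t,210,190,100,120,5)[:600]);cv2.imwrite("pics/c2.png",f(s,230,170,130,80,6))
cv2.imwrite("pics/c3.png",cv2.hconcat([f(t,370,205,60,60,6),f(s,330,285,60,60,6)]))
E
```

```text
(no output)
```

View pics/c1.png

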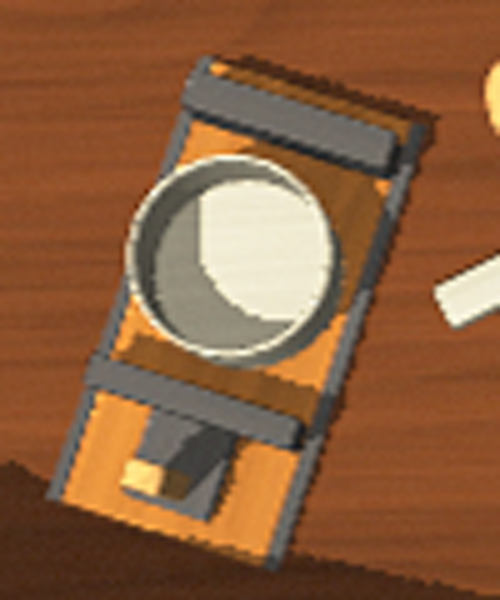

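View pics/c2.png

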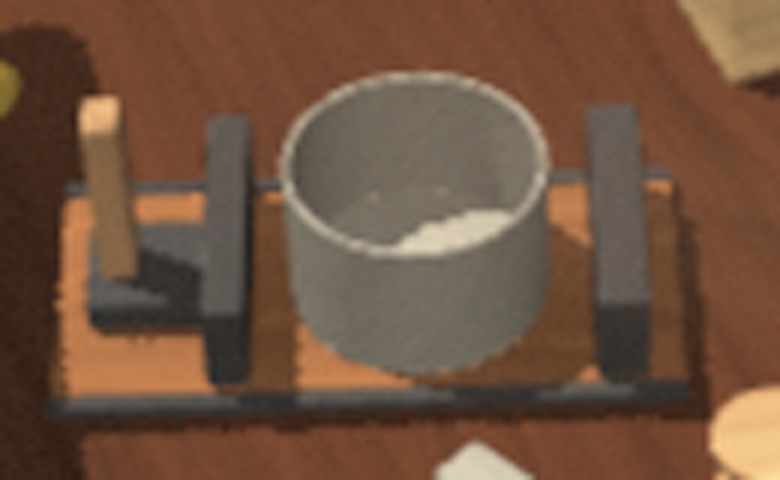

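View pics/c3.png

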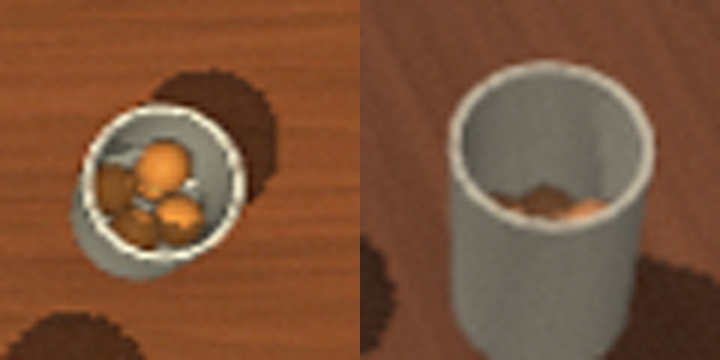

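```bash
python3 - <<'E'
from h import *
T=get_image("top");S=get_image("side")
t=lambda x,y:(210+x/5-.4,190+y/5-.4)
s=lambda x,y:(230+x/6-.4,170+y/6-.4)
np.set_printoptions(precision=4,suppress=True)
print("post",tri(T,t(142,477),S,s(100,115)),plane(T,t(142,477),.115))
print("tin",tri(T,t(234,257),S,s(415,163)),plane(T,t(234,257),.082),plane(S,s(415,163),.082))
tc=lambda x,y:(370+x/6-.4,205+y/6-.4); sc=lambda x,y:(330+x/6-.4,285+y/6-.4)
print("cup",tri(T,tc(163,182),S,sc(192,145)),plane(T,tc(163,182),.095),plane(S,sc(192,145),.095))
for n,a,b in (("bed right",(275,567),(412,175)),("bed rear",(50,497),(275,567)),("bed left",(50,497),(90,380))):
    A,B=plane(T,t(*a),.006),plane(T,t(*b),.006);d=B-A;print(n,A,B,np.degrees(np.arctan2(d[1],d[0])),np.linalg.norm(d))
# jaw top rear edges z=.058
for n,a,b in (("slid rear",(88,380),(298,445)),("slid front",(97,352),(303,418)),("fix inner",(188,103),(388,170))):
    A,B=plane(T,t(*a),.058),plane(T,t(*b),.058);d=B-A;print(n,A,B,np.degrees(np.arctan2(d[1],d[0])),np.linalg.norm(d))
for n,a,b in (("side bed front",(50,405),(688,392)),):
    A,B=plane(S,s(*a),.006),plane(S,s(*b),.006);d=B-A;print(n,A,B,np.degrees(np.arctan2(d[1],d[0])),np.linalg.norm(d))
st=get_state();print(cv2.Rodrigues(st["tool_rot"])[0],st["position"])
E
```

```text
post (array([0.4805, 0.2211, 0.1179]), np.float64(0.00039151335518986224)) [0.4805 0.2217 0.115 ]
tin (array([0.5983, 0.1769, 0.0888]), np.float64(0.0009189678140507045)) [0.5989 0.1781 0.082 ] [0.6011 0.1838 0.082 ]
cup (array([ 0.6017, -0.1955,  0.0979]), np.float64(0.0001281218994514073)) [ 0.6021 -0.1959  0.095 ] [ 0.6028 -0.1936  0.095 ]
bed right [0.4347 0.1683 0.006 ] [0.6541 0.0878 0.006 ] -20.151801229871552 0.2337551531317552
bed rear [0.477  0.2946 0.006 ] [0.4347 0.1683 0.006 ] -108.53165644040172 0.13319459476813286
bed left [0.477  0.2946 0.006 ] [0.5423 0.272  0.006 ] -19.098018070097112 0.06907314243366201
slid rear [0.5372 0.262  0.058 ] [0.4988 0.1479 0.058 ] -108.63852801928067 0.12038587323660169
slid front [0.5524 0.2571 0.058 ] [0.5133 0.145  0.058 ] -109.24075961932385 0.11865570859816761
fix inner [0.6889 0.2065 0.058 ] [0.648  0.0967 0.058 ] -110.41407238122648 0.11720170355418857
side bed front [0.4349 0.1793 0.006 ] [0.6846 0.0878 0.006 ] -20.121161241267075 0.2659340445635149
[[-0.9254  0.379  -0.0003]
 [ 0.379   0.9254 -0.0008]
 [-0.0001 -0.0008 -1.    ]] [0.2463 0.6013 0.2221]
```

The tin lies on the jaw axis, which heads about -20°, and the post is at (0.4805, 0.2215). The gaps and sizes I measured agree with those given. I'll go above the post first.

Emit:
{"name": "send_rows", "arguments": {"steps": [{"claw":0.087,"offset":[-0.36,-0.262,0],"turn":-0.04},{"claw":0.087,"offset":[-0.36,-0.262,0],"turn":-0.04},{"claw":0.087,"offset":[-0.36,-0.262,0],"turn":-0.04},{"claw":0.087,"offset":[-0.36,-0.262,0],"turn":-0.04},{"claw":0.087,"offset":[-0.36,-0.262,0],"turn":-0.04},{"claw":0.087,"offset":[-0.36,-0.262,0],"turn":-0.04},{"claw":0.087,"offset":[-0.36,-0.262,0],"turn":-0.04},{"claw":0.087,"offset":[-0.36,-0.262,0],"turn":-0.04},{"claw":0.087,"offset":[-0.36,-0.262,0],"turn":-0.04},{"claw":0.087,"offset":[-0.36,-0.262,0],"turn":-0.04}]}}

```text
time: 1.5
position: [0.4791, 0.2243, 0.2222]
tool_rot: [-0.54, -3.094, 0.001]
ft_force: [0.1, -0.8, 0.3]
grip_width: 1.001
```

```bash
python3 - <<'E'
from h import *
i=get_image("wrist");cv2.imwrite("pics/w1.png",i["pixels"])
s=get_state();R=cv2.Rodrigues(s["tool_rot"])[0];print(s["position"],R.round(4).tolist(),s["time"],s["joint_positions"].round(2))
print("to post, tool:",R.T@(np.array([.4805,.2215,.062])-s["position"]), "heading",np.degrees(np.arctan2(R[1,0],R[0,0])))
print("proj",proj(i,np.array([.4805,.2215,.115])))
E
```

```text
[0.4791286  0.22434613 0.22218284] [[-0.941, 0.3385, -0.0007], [0.3385, 0.941, -0.0005], [0.0005, -0.0007, -1.0]] 1.55 [-0.7   0.06  0.22  1.76 -0.01  1.32  0.75]
to post, tool: [-0.00233875 -0.00210304  0.16018312] heading 160.21746110409967
proj [323.13209874 234.09104912]
```

View pics/w1.png

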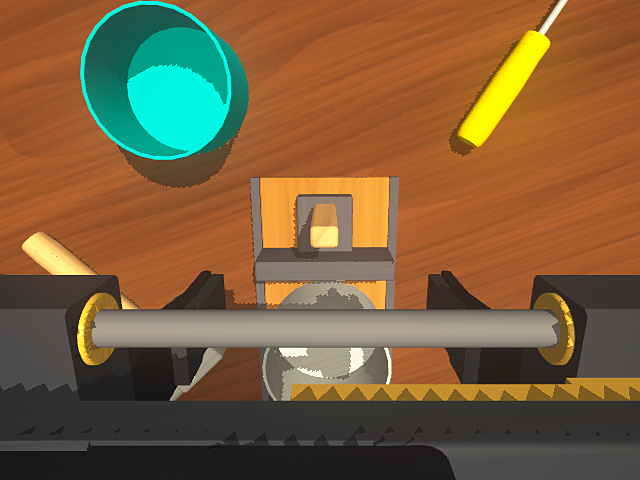

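The wrist picture shows the post's top at about (324,237), against a predicted (323,234). The bed edges are square to the gripper. Next I descend and pinch.

Emit:
{"name": "send_rows", "arguments": {"steps": [{"claw":0.087,"offset":[-0.002,-0.002,0.05]},{"claw":0.087,"offset":[-0.002,-0.002,0.1]},{"claw":0.087,"offset":[-0.002,-0.002,0.13]},{"claw":0.087,"offset":[-0.002,-0.002,0.16]},{"claw":0.06,"offset":[-0.002,-0.002,0.16]},{"claw":0.0,"offset":[-0.002,-0.002,0.16]},{"claw":0.0,"offset":[-0.002,-0.002,0.16]},{"claw":0.0,"offset":[-0.002,-0.002,0.16]},{"claw":0.0,"offset":[-0.002,-0.002,0.16]},{"claw":0.0,"offset":[-0.002,-0.002,0.16]}], "squeeze": 30}}

```text
invalid input at $.steps[0]: expected keys claw, offset, turn
```

Emit:
{"name": "send_rows", "arguments": {"steps": [{"claw":0.087,"offset":[-0.002,-0.002,0.05],"turn":0},{"claw":0.087,"offset":[-0.002,-0.002,0.1],"turn":0},{"claw":0.087,"offset":[-0.002,-0.002,0.13],"turn":0},{"claw":0.087,"offset":[-0.002,-0.002,0.16],"turn":0},{"claw":0.06,"offset":[-0.002,-0.002,0.16],"turn":0},{"claw":0.0,"offset":[-0.002,-0.002,0.16],"turn":0},{"claw":0.0,"offset":[-0.002,-0.002,0.16],"turn":0},{"claw":0.0,"offset":[-0.002,-0.002,0.16],"turn":0},{"claw":0.0,"offset":[-0.002,-0.002,0.16],"turn":0},{"claw":0.0,"offset":[-0.002,-0.002,0.16],"turn":0}], "squeeze": 30}}

```text
time: 2.8
position: [0.4803, 0.2217, 0.0624]
tool_rot: [-0.54, -3.094, 0.001]
ft_force: [-0.2, 0.8, 0.5]
grip_width: 0.404
```

Emit:
{"name": "send_rows", "arguments": {"steps": [{"claw":0.0,"offset":[0,0,0],"turn":0},{"claw":0.0,"offset":[0,0,0],"turn":0},{"claw":0.0,"offset":[0,0,0],"turn":0},{"claw":0.0,"offset":[0,0,0],"turn":0},{"claw":0.0,"offset":[-0.006,0,0],"turn":0},{"claw":0.0,"offset":[-0.012,0,0],"turn":0}]}}

```text
time: 3.55
position: [0.4914, 0.2186, 0.0624]
tool_rot: [-0.538, -3.094, -0.001]
ft_force: [-0.9, 5.4, 0.1]
grip_width: 0.227
```

Emit:
{"name": "send_rows", "arguments": {"steps": [{"claw":0.0,"offset":[-0.006,0,0],"turn":0},{"claw":0.0,"offset":[-0.012,0,0],"turn":0},{"claw":0.0,"offset":[-0.017,0,0],"turn":0},{"claw":0.0,"offset":[-0.021,0,0],"turn":0},{"claw":0.0,"offset":[-0.023,0,0],"turn":0}]}}

```text
time: 4.18
position: [0.5123, 0.2112, 0.0624]
tool_rot: [-0.538, -3.092, -0.001]
ft_force: [-6.9, 4.2, 5.2]
grip_width: 0.228
```

Emit:
{"name": "send_rows", "arguments": {"steps": [{"claw":0.0,"offset":[-0.003,0,0],"turn":0},{"claw":0.0,"offset":[-0.005,0,0],"turn":0},{"claw":0.0,"offset":[-0.005,0,0],"turn":0}]}}

```text
time: 4.55
position: [0.5125, 0.2112, 0.0624]
tool_rot: [-0.534, -3.083, -0.0]
ft_force: [-14.7, 4.5, 10.5]
grip_width: 0.227
```

```bash
python3 - <<'E'
from h import *
i=get_image("side")["pixels"];cv2.imwrite("pics/s2.png",cv2.resize(i[120:280,220:380],None,fx=3.7,fy=3.7,interpolation=2))
print(get_state()["ft_force"])
i=get_image("top")["pixels"];cv2.imwrite("pics/t2.png",cv2.resize(i[180:310,200:320],None,fx=4.5,fy=4.5,interpolation=2))
E
```

```text
[-13.90923618   4.77754948   9.67302424]
```

View pics/s2.png

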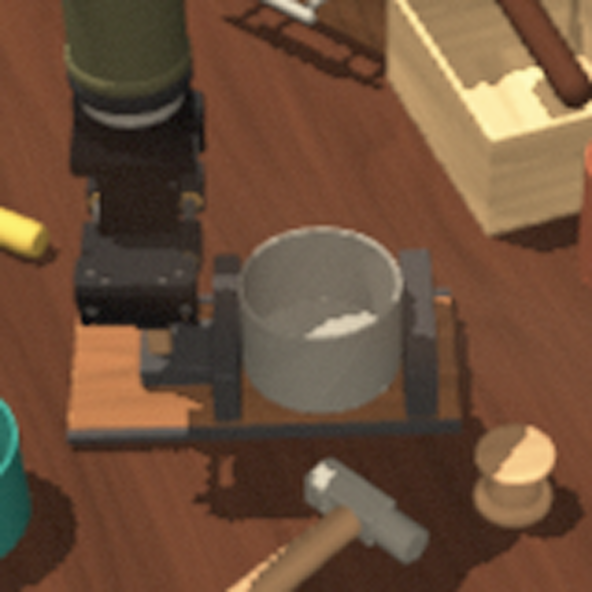

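View pics/t2.png

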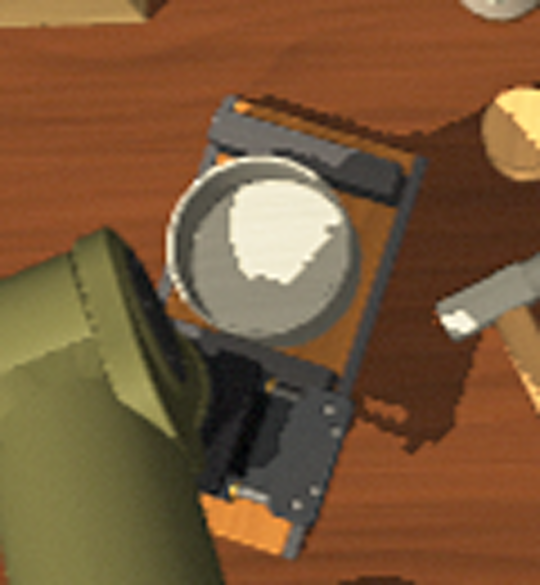

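The tin is held between both jaw faces, with about 15 N of push. I'll push briefly once more, relax, release and rise.

Emit:
{"name": "send_rows", "arguments": {"steps": [{"claw":0.0,"offset":[-0.006,0,0],"turn":0},{"claw":0.0,"offset":[-0.006,0,0],"turn":0},{"claw":0.0,"offset":[-0.006,0,0],"turn":0},{"claw":0.0,"offset":[-0.003,0,0],"turn":0},{"claw":0.05,"offset":[-0.001,0,0],"turn":0},{"claw":0.05,"offset":[-0.001,0,0],"turn":0},{"claw":0.05,"offset":[-0.001,0,0],"turn":0},{"claw":0.087,"offset":[0,0,-0.04],"turn":0},{"claw":0.087,"offset":[0,0,-0.08],"turn":0},{"claw":0.087,"offset":[0,0,-0.14],"turn":0},{"claw":0.087,"offset":[0,0,-0.2],"turn":0},{"claw":0.087,"offset":[0,0,-0.26],"turn":0}]}}

```text
time: 6.15
position: [0.5159, 0.2098, 0.3244]
tool_rot: [-0.536, -3.083, 0.0]
ft_force: [0.5, 0.9, -0.7]
grip_width: 0.98
```

```bash
python3 - <<'E'
from h import *
i=get_image("side")["pixels"];cv2.imwrite("pics/s3.png",i[100:400,180:480])
s=get_state();print(s["position"],s["time"],s["tool_rot"],s["joint_positions"].round(3))
R=cv2.Rodrigues(s["tool_rot"])[0];print(R.round(3).tolist())
E
```

```text
[0.51880433 0.21095942 0.33340652] 6.2 [-0.53744135 -3.09358555 -0.01279725] [-0.662  0.093  0.254  1.507 -0.031  1.541  0.819]
[[-0.941, 0.337, -0.0], [0.337, 0.941, 0.008], [0.003, 0.008, -1.0]]
```

View pics/s3.png

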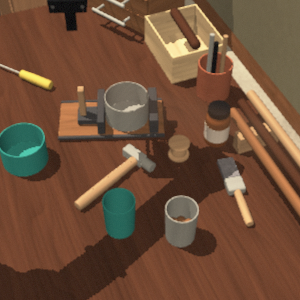

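The clamp holds. The interface only turns about tool z, so I need some other way to tip the cup. First I'll test, high up in free air, whether commanding past the reach limit makes the tool lean.

Emit:
{"name": "send_rows", "arguments": {"steps": [{"claw":0.087,"offset":[-0.06,0,0],"turn":0},{"claw":0.087,"offset":[-0.12,0,0],"turn":0},{"claw":0.087,"offset":[-0.18,0,0],"turn":0},{"claw":0.087,"offset":[-0.24,0,0],"turn":0},{"claw":0.087,"offset":[-0.3,0,0],"turn":0},{"claw":0.087,"offset":[-0.36,0,0],"turn":0},{"claw":0.087,"offset":[-0.42,0,0],"turn":0},{"claw":0.087,"offset":[-0.48,0,0],"turn":0},{"claw":0.087,"offset":[-0.54,0,0],"turn":0},{"claw":0.087,"offset":[-0.6,0,0],"turn":0}]}}

```text
time: 7.45
position: [0.9054, 0.0375, 0.2982]
tool_rot: [0.528, 3.05, 0.027]
ft_force: [0.3, 4.4, 2.2]
grip_width: 1.002
```

```bash
cat > st.py <<'E'
from h import *
s=get_state();R=cv2.Rodrigues(s["tool_rot"])[0];print(s["time"],s["position"].round(4),"ft",s["ft_force"].round(1),s["joint_positions"].round(3));print(R.round(3).tolist())
E
python3 st.py
```

```text
7.45 [0.9054 0.0375 0.2982] ft [0.3 4.4 2.2] [-0.091  1.131  1.224  0.057 -1.208  1.941  1.192]
[[-0.941, 0.336, 0.049], [0.337, 0.942, 0.01], [-0.042, 0.025, -0.999]]
```

Only about 0.05 rad of lean appeared, and the joints are close to their limits, so I'm dropping that idea. Instead the cup will pivot about the pad axis, pushed by fixed edges: the fixed jaw first, then the bench, then the tin rim. I'll retreat from the limit and measure the obstacles.

Emit:
{"name": "send_rows", "arguments": {"steps": [{"claw":0.087,"offset":[0.03,0,0],"turn":0},{"claw":0.087,"offset":[0.08,0,-0.01],"turn":0},{"claw":0.087,"offset":[0.14,0,-0.02],"turn":0},{"claw":0.087,"offset":[0.2,0,-0.02],"turn":0},{"claw":0.087,"offset":[0.26,0,-0.02],"turn":0},{"claw":0.087,"offset":[0.3,-0.06,-0.02],"turn":0},{"claw":0.087,"offset":[0.3,-0.12,-0.02],"turn":0}]}}

```text
time: 8.32
position: [0.5888, 0.0417, 0.3018]
tool_rot: [0.516, 3.053, 0.027]
ft_force: [0.3, -0.3, 1.3]
grip_width: 1.001
```

```bash
python3 st.py; python3 - <<'E'
from h import *
T=get_image("top");im=cv2.imread("pics/top0.png")
for n,uv,z in (("spool",(317,209),.045),("jar",(311,162),.11),("turqcup",(373,278),.095),("turq cup left",(359,279),.095),("mallet head L",(300,246),.02),("head R",(328,238),.02),("handle end",(343,306),.02),("brush L",(338,181),.01),("brush R",(404,187),.01),("pot",(252,142),.1)):
    print(n,plane(T,uv,z)[:2].round(3))
cv2.imwrite("pics/c4.png",cv2.resize(im[150:320,280:430],None,fx=3.5,fy=3.5))
w=get_image("wrist");cv2.imwrite("pics/w4.png",w["pixels"])
E
```

```text
8.325 [0.5888 0.0417 0.3018] ft [ 0.3 -0.3  1.3] [-1.135  0.249  1.225  1.556 -0.249  1.456  1.333]
[[-0.943, 0.328, 0.047], [0.329, 0.944, 0.01], [-0.041, 0.025, -0.999]]
spool [0.689 0.014]
jar [0.804 0.025]
turqcup [ 0.49  -0.129]
turq cup left [ 0.489 -0.092]
mallet head L [0.59  0.065]
head R [ 0.61  -0.014]
handle end [ 0.421 -0.05 ]
brush L [ 0.776 -0.047]
brush R [ 0.752 -0.234]
pot [0.869 0.185]
```

View pics/c4.png

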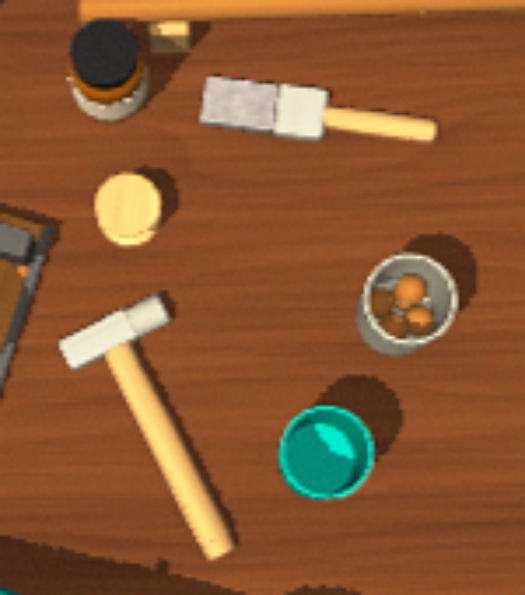

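Emit:
{"name": "send_rows", "arguments": {"steps": [{"claw":0.087,"offset":[-0.02,-0.055,0.03],"turn":0},{"claw":0.087,"offset":[-0.04,-0.11,0.06],"turn":0},{"claw":0.087,"offset":[-0.06,-0.165,0.09],"turn":0},{"claw":0.087,"offset":[-0.084,-0.2,0.12],"turn":0},{"claw":0.087,"offset":[-0.084,-0.223,0.148],"turn":0},{"claw":0.087,"offset":[-0.084,-0.223,0.148],"turn":0},{"claw":0.087,"offset":[-0.084,-0.223,0.148],"turn":0}]}}

```text
time: 9.3
position: [0.5969, -0.2057, 0.1532]
tool_rot: [0.542, 3.048, 0.033]
ft_force: [0.1, 1.0, 0.2]
grip_width: 0.996
```

```bash
python3 st.py; python3 - <<'E'
from h import *
s=get_state();R=cv2.Rodrigues(s["tool_rot"])[0];w=get_image("wrist");cv2.imwrite("pics/w5.png",w["pixels"])
print(proj(w,np.array([.602,-.195,.095])),"move",R.T@(np.array([.602,-.195,.043])-s["position"]))
E
```

```text
9.3 [ 0.5969 -0.2057  0.1532] ft [0.1 1.  0.2] [-0.531  0.476  1.095  1.661 -0.481  1.247  1.88 ]
[[-0.938, 0.344, 0.048], [0.345, 0.938, 0.013], [-0.041, 0.029, -0.999]]
[344.13789239 250.57231887] move [0.00343479 0.00858054 0.11040052]
```

View pics/w5.png

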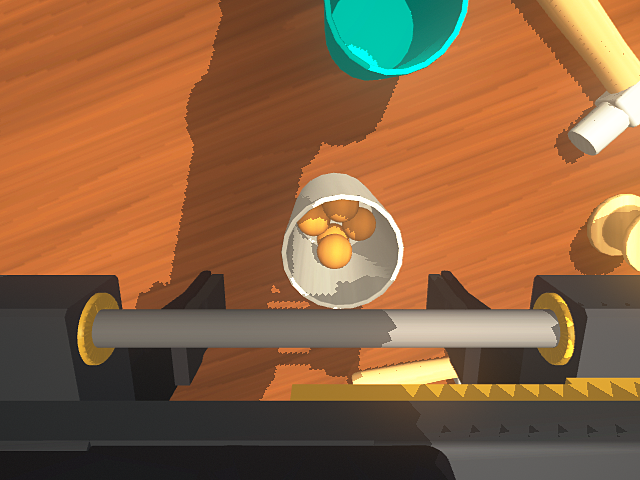

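The cup's rim centre is at (343,250), as predicted. I'll descend and grip high on the cup, 62 mm above its foot.

Emit:
{"name": "send_rows", "arguments": {"steps": [{"claw":0.087,"offset":[0.003,0.009,0.0],"turn":0},{"claw":0.087,"offset":[0.003,0.009,0.03],"turn":0},{"claw":0.087,"offset":[0.003,0.009,0.07],"turn":0},{"claw":0.087,"offset":[0.003,0.009,0.1],"turn":0},{"claw":0.087,"offset":[0.003,0.009,0.11],"turn":0},{"claw":0.06,"offset":[0.003,0.009,0.11],"turn":0},{"claw":0.04,"offset":[0.003,0.009,0.11],"turn":0},{"claw":0.04,"offset":[0.003,0.009,0.11],"turn":0},{"claw":0.04,"offset":[0.003,0.009,0.11],"turn":0},{"claw":0.04,"offset":[0.003,0.009,0.11],"turn":0}], "squeeze": 15}}

```text
time: 10.6
position: [0.6042, -0.1945, 0.0454]
tool_rot: [0.54, 3.045, 0.033]
ft_force: [-0.5, 0.7, 6.1]
grip_width: 0.797
```

```bash
python3 st.py
```

```text
10.6 [ 0.6042 -0.1945  0.0454] ft [-0.5  0.7  6.1] [-0.474  0.588  0.994  1.752 -0.596  1.075  1.942]
[[-0.938, 0.343, 0.052], [0.344, 0.939, 0.013], [-0.044, 0.03, -0.999]]
```

Emit:
{"name": "send_rows", "arguments": {"steps": [{"claw":0.04,"offset":[0,0,-0.04],"turn":0},{"claw":0.04,"offset":[0,0,-0.08],"turn":0},{"claw":0.04,"offset":[0,0,-0.13],"turn":0},{"claw":0.04,"offset":[0,0,-0.18],"turn":0},{"claw":0.04,"offset":[0,0,-0.18],"turn":0}]}}

```text
time: 11.22
position: [0.5963, -0.1984, 0.229]
tool_rot: [0.539, 3.039, 0.033]
ft_force: [0.3, -0.7, -2.9]
grip_width: 0.792
```

```bash
python3 st.py; python3 - <<'E'
from h import *
T=get_image("top");S=get_image("side")
cv2.imwrite("pics/t6.png",cv2.resize(T["pixels"][185:305,205:325],None,fx=5,fy=5,interpolation=2));cv2.imwrite("pics/s6.png",S["pixels"])
E
```

```text
11.225 [ 0.5963 -0.1984  0.229 ] ft [ 0.3 -0.7 -2.9] [-0.588  0.4    1.146  1.581 -0.411  1.359  1.819]
[[-0.937, 0.343, 0.058], [0.344, 0.939, 0.012], [-0.051, 0.031, -0.998]]
```

View pics/t6.png

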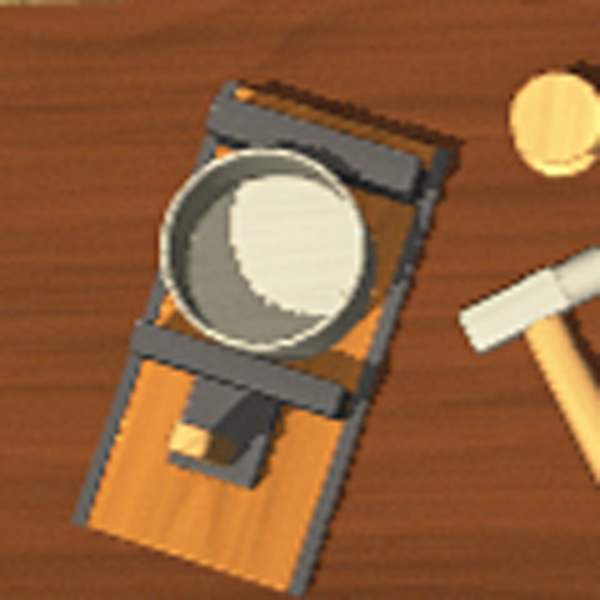

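View pics/s6.png

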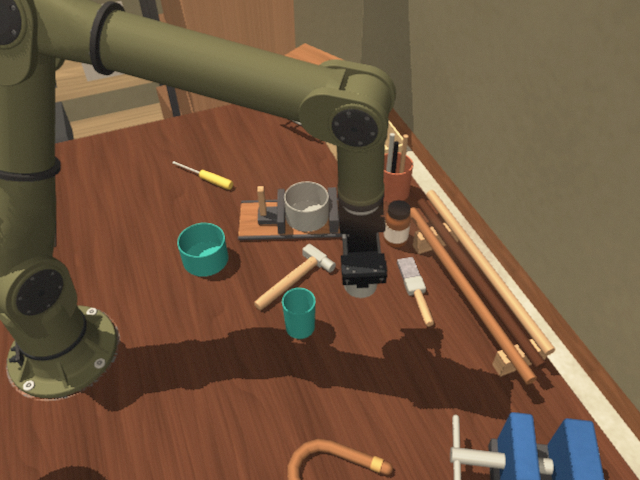

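The tin stands clamped between both faces, with its rim centre at about (257,235). The side view shows the cup hanging from the gripper. Next I set up holder coordinates (u,n,z) for the grasp point.

```bash
cat > k.py <<'E'
import sys
from h import *
T0=None
def frame():
    return np.load("tin.npy"), np.array([.940,-.342,0]),np.array([.342,.940,0])
def mv(*targets):
    s=get_state();R=cv2.Rodrigues(s["tool_rot"])[0];t,a,n=frame()
    P=s["position"]-.019*R[:,2];d=P-t
    print("t",s["time"],"P u,n,z",(d@a).round(4),(d@n).round(4),P[2].round(4),"ft",s["ft_force"].round(1),"ft_u",(s["ft_force"]@a).round(1),"w",round(s["grip_width"],3),"yaw",np.degrees(np.arctan2(R[1,0],R[0,0])).round(1),"q",s["joint_positions"].round(2), "z",R[:,2].round(3))
    for u,v,z in targets:
        X=t+a*u+n*v;X[2]=z;print((u,v,z),"->",(R.T@(X-P)).round(4))
if __name__=="__main__": mv(*[tuple(map(float,x.split(","))) for x in sys.argv[1:]])
E
python3 - <<'E'
from h import *
T=get_image("top");p=lambda x,y,z:plane(T,(205+x/5-.4,185+y/5-.4),z)
t=p(264,252,.082);a=np.array([.940,-.342,0]);n=np.array([.342,.940,0])
print(t);print("post",p(189,441,.115)-t)
for q in ((208,128),(412,193),(222,97),(425,158)): d=p(*q,.058)-t;print(q,(d@a).round(4),(d@n).round(4))
d=p(189,441,.115)-t;print("post",d@a,d@n)
t[2]=0;np.save("tin.npy",t)
E
python3 k.py 0.14,0,0.2 0.12,0,0.095
```

```text
[0.61509498 0.17523505 0.082     ]
post [-0.10332416  0.03490023  0.033     ]
(208, 128) 0.0578 0.0573
(412, 193) 0.0587 -0.0617
(222, 97) 0.0767 0.0558
(425, 158) 0.0794 -0.0621
post -0.10906058482439444 -0.0025306440322545197
t 11.375 P u,n,z 0.1063 -0.3567 0.2424 ft [-0.6 -0.6 -3.4] ft_u -0.3 w 0.797 yaw 159.9 q [-0.59  0.4   1.14  1.59 -0.41  1.36  1.82] z [ 0.049  0.014 -0.999]
(0.14, 0.0, 0.2) -> [-0.0312  0.3552  0.0546]
(0.12, 0.0, 0.095) -> [-0.0068  0.352   0.1586]
```

Emit:
{"name": "send_rows", "arguments": {"steps": [{"claw":0.04,"offset":[-0.005,0.05,0.01],"turn":0},{"claw":0.04,"offset":[-0.01,0.1,0.02],"turn":0},{"claw":0.04,"offset":[-0.015,0.15,0.03],"turn":0},{"claw":0.04,"offset":[-0.02,0.2,0.03],"turn":0},{"claw":0.04,"offset":[-0.025,0.25,0.04],"turn":0},{"claw":0.04,"offset":[-0.03,0.3,0.04],"turn":0},{"claw":0.04,"offset":[-0.031,0.34,0.04],"turn":0},{"claw":0.04,"offset":[-0.031,0.355,0.04],"turn":0},{"claw":0.04,"offset":[-0.031,0.355,0.04],"turn":0},{"claw":0.04,"offset":[-0.031,0.355,0.04],"turn":0}]}}

```text
time: 12.62
position: [0.746, 0.1241, 0.195]
tool_rot: [0.545, 3.048, 0.032]
ft_force: [-0.6, -0.2, -2.6]
grip_width: 0.795
```

```bash
python3 k.py 0.125,0,0.095 0.093,0,0.095
```

```text
t 12.625 P u,n,z 0.1398 -0.0038 0.214 ft [-0.6 -0.2 -2.6] ft_u -0.5 w 0.795 yaw 159.7 q [-0.78  0.69  0.99  1.26 -0.59  1.43  1.36] z [ 0.048  0.012 -0.999]
(0.125, 0.0, 0.095) -> [0.0195 0.0004 0.1183]
(0.093, 0.0, 0.095) -> [0.0515 0.0002 0.117 ]
```

Emit:
{"name": "send_rows", "arguments": {"steps": [{"claw":0.04,"offset":[0.005,0,0.04],"turn":0},{"claw":0.04,"offset":[0.012,0,0.08],"turn":0},{"claw":0.04,"offset":[0.019,0,0.11],"turn":0},{"claw":0.04,"offset":[0.019,0,0.118],"turn":0},{"claw":0.04,"offset":[0.023,0,0.118],"turn":0},{"claw":0.04,"offset":[0.028,0,0.118],"turn":0},{"claw":0.04,"offset":[0.033,0,0.118],"turn":0},{"claw":0.04,"offset":[0.038,0,0.118],"turn":0}]}}

```text
time: 13.62
position: [0.7166, 0.1387, 0.0767]
tool_rot: [0.545, 3.046, 0.033]
ft_force: [0.7, 0.1, -3.2]
grip_width: 0.794
```

```bash
python3 k.py 0.093,0,0.095; python3 - <<'E'
from h import *
S=get_image("side");cv2.imwrite("pics/s7.png",cv2.resize(S["pixels"][130:290,240:440],None,fx=3.5,fy=3.5,interpolation=2))
E
```

```text
t 13.625 P u,n,z 0.1071 -0.0002 0.0957 ft [ 0.7  0.1 -3.2] ft_u 0.6 w 0.794 yaw 159.7 q [-0.85  0.73  0.95  1.47 -0.63  1.21  1.39] z [ 0.05   0.013 -0.999]
(0.093, 0.0, 0.095) -> [0.0141 0.0001 0.0001]
```

View pics/s7.png

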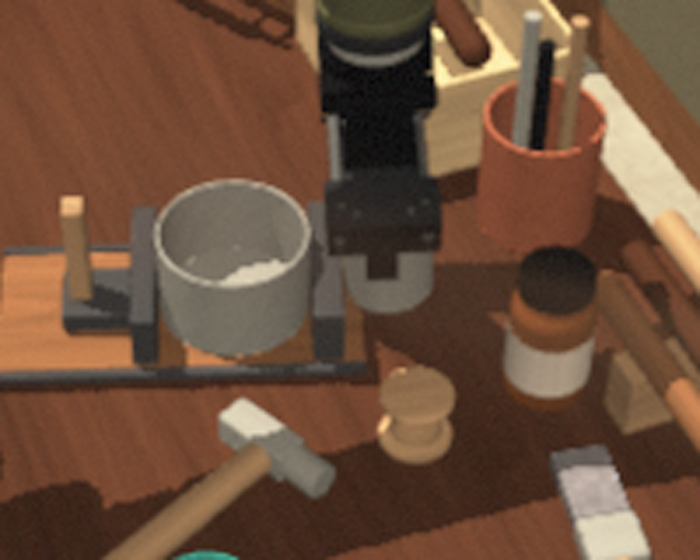

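Emit:
{"name": "send_rows", "arguments": {"steps": [{"claw":0.04,"offset":[0.004,0,0],"turn":0},{"claw":0.04,"offset":[0.008,0,0],"turn":0},{"claw":0.04,"offset":[0.012,0,0],"turn":0},{"claw":0.04,"offset":[0.015,0,0],"turn":0}]}}

```text
time: 14.18
position: [0.7019, 0.1444, 0.076]
tool_rot: [0.544, 3.047, 0.033]
ft_force: [1.3, 0.0, -0.4]
grip_width: 0.79
```

```bash
python3 k.py 0.093,0,0.095; python3 - <<'E'
from h import *
S=get_image("side");cv2.imwrite("pics/s8.png",cv2.resize(S["pixels"][130:290,240:440],None,fx=3.5,fy=3.5,interpolation=2))
E
```

```text
t 14.175 P u,n,z 0.0913 0.0002 0.095 ft [ 1.3  0.  -0.4] ft_u 1.2 w 0.79 yaw 159.7 q [-0.89  0.7   0.96  1.51 -0.62  1.19  1.38] z [ 0.05   0.013 -0.999]
(0.093, 0.0, 0.095) -> [-0.0017 -0.0002  0.0001]
```

View pics/s8.png

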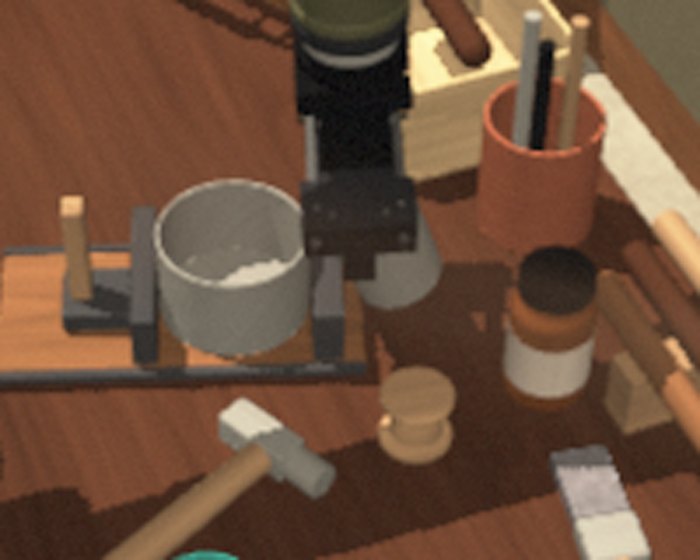

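This works well: the cup is now leaning about 38° and the push is only about 1 N. I'll lift it above the tin rim, then travel over the rim so that it tips the cup further.

Emit:
{"name": "send_rows", "arguments": {"steps": [{"claw":0.04,"offset":[-0.002,0,-0.015],"turn":0},{"claw":0.04,"offset":[-0.002,0,-0.03],"turn":0},{"claw":0.04,"offset":[0.008,0,-0.031],"turn":0},{"claw":0.04,"offset":[0.018,0,-0.031],"turn":0},{"claw":0.04,"offset":[0.028,0,-0.032],"turn":0},{"claw":0.04,"offset":[0.036,0,-0.032],"turn":0},{"claw":0.04,"offset":[0.044,0,-0.033],"turn":0},{"claw":0.04,"offset":[0.05,0,-0.034],"turn":0}]}}

```text
time: 15.22
position: [0.6522, 0.1618, 0.1071]
tool_rot: [0.544, 3.048, 0.032]
ft_force: [2.2, -0.6, -2.7]
grip_width: 0.786
```

```bash
python3 k.py 0.02,0,0.125; python3 - <<'E'
from h import *
S=get_image("side");cv2.imwrite("pics/s9.png",cv2.resize(S["pixels"][130:290,240:440],None,fx=3.5,fy=3.5,interpolation=2))
E
```

```text
t 15.225 P u,n,z 0.0387 -0.0005 0.1261 ft [ 2.2 -0.6 -2.7] ft_u 2.3 w 0.786 yaw 159.7 q [-1.02  0.6   1.02  1.61 -0.55  1.19  1.32] z [ 0.048  0.013 -0.999]
(0.02, 0.0, 0.125) -> [0.0187 0.0004 0.0004]
```

View pics/s9.png

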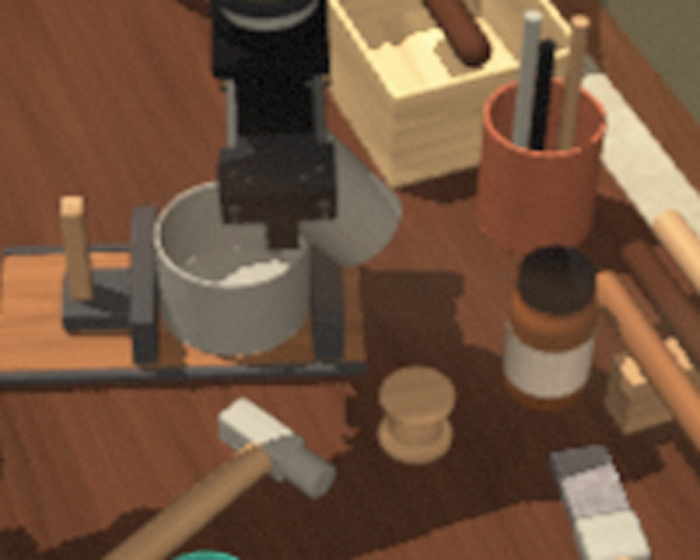

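The cup now leans about 65° over the tin rim. I'll carry on inward and then press down.

Emit:
{"name": "send_rows", "arguments": {"steps": [{"claw":0.04,"offset":[0.006,0,0],"turn":0},{"claw":0.04,"offset":[0.012,0,0],"turn":0},{"claw":0.04,"offset":[0.018,0,0],"turn":0},{"claw":0.04,"offset":[0.018,0,0.004],"turn":0},{"claw":0.04,"offset":[0.018,0,0.008],"turn":0},{"claw":0.04,"offset":[0.018,0,0.011],"turn":0}]}}

```text
time: 16.02
position: [0.6356, 0.1686, 0.0955]
tool_rot: [0.544, 3.049, 0.033]
ft_force: [0.6, -0.2, 1.5]
grip_width: 0.784
```

```bash
python3 k.py 0.02,0,0.106; python3 - <<'E'
from h import *
S=get_image("side");T=get_image("top")
cv2.imwrite("pics/s10.png",cv2.resize(S["pixels"][130:290,240:440],None,fx=3.5,fy=3.5,interpolation=2))
cv2.imwrite("pics/t10.png",cv2.resize(T["pixels"][180:310,200:330],None,fx=3.5,fy=3.5,interpolation=2))
E
```

```text
t 16.025 P u,n,z 0.0208 0.0002 0.1145 ft [ 0.6 -0.2  1.5] ft_u 0.6 w 0.784 yaw 159.7 q [-1.06  0.58  1.03  1.66 -0.54  1.16  1.31] z [ 0.048  0.013 -0.999]
(0.02, 0.0, 0.106) -> [ 0.0011 -0.0004  0.0085]
```

View pics/s10.png

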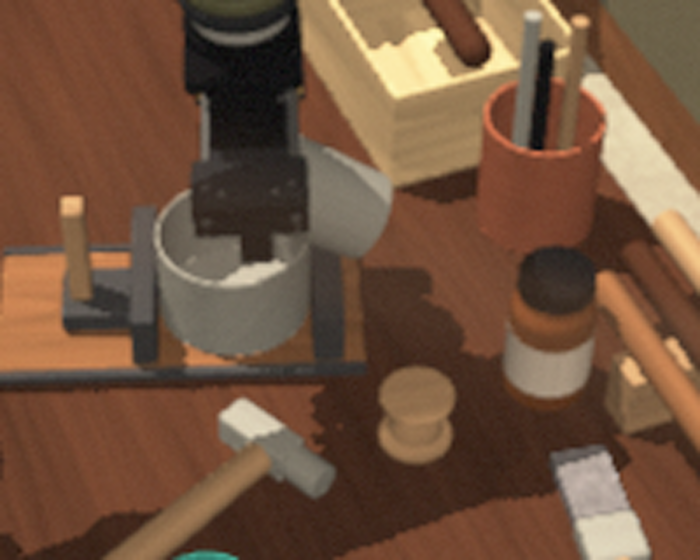

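View pics/t10.png

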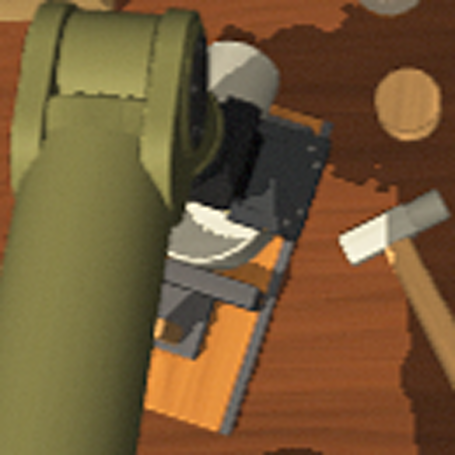

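Emit:
{"name": "send_rows", "arguments": {"steps": [{"claw":0.04,"offset":[0.001,0,0.003],"turn":0},{"claw":0.04,"offset":[0.001,0,0.006],"turn":0},{"claw":0.04,"offset":[0.001,0,0.009],"turn":0},{"claw":0.04,"offset":[0.001,0,0.009],"turn":0},{"claw":0.04,"offset":[0.001,0,0.009],"turn":0},{"claw":0.04,"offset":[0.001,0,0.009],"turn":0}]}}

```text
time: 16.88
position: [0.635, 0.1688, 0.086]
tool_rot: [0.544, 3.049, 0.032]
ft_force: [1.9, -0.9, -1.0]
grip_width: 0.782
```

```bash
python3 k.py 0.02,0,0.106; python3 - <<'E'
from h import *
S=get_image("side")
cv2.imwrite("pics/s11.png",cv2.resize(S["pixels"][130:290,240:440],None,fx=3.5,fy=3.5,interpolation=2))
w=get_image("wrist");cv2.imwrite("pics/w11.png",w["pixels"])
E
```

```text
t 16.875 P u,n,z 0.0201 0.0002 0.105 ft [ 1.9 -0.9 -1. ] ft_u 2.1 w 0.782 yaw 159.7 q [-1.05  0.59  1.02  1.67 -0.55  1.15  1.32] z [ 0.048  0.013 -0.999]
(0.02, 0.0, 0.106) -> [ 0.0001 -0.0002 -0.001 ]
```

View pics/s11.png

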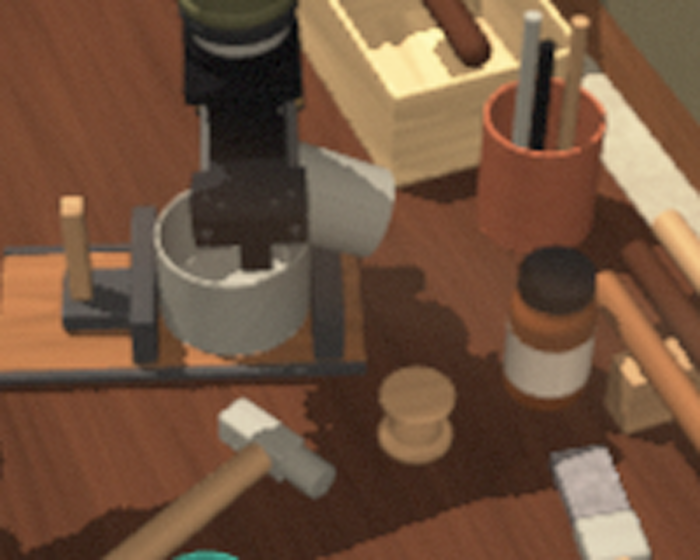

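View pics/w11.png

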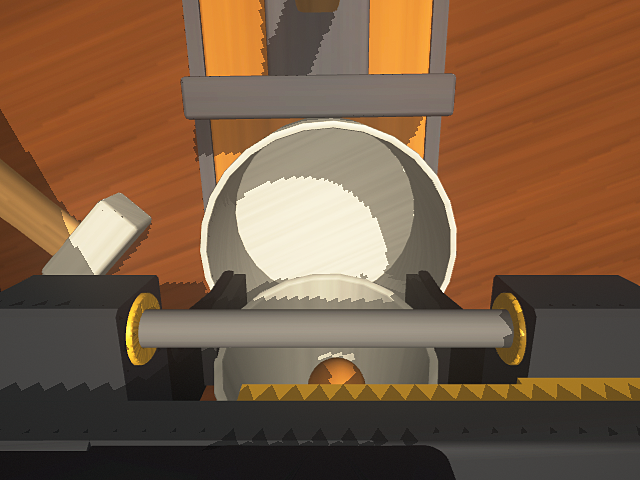

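```bash
cat > sp.py <<'E'
from h import *
def un(S,uv,n0=0.):
    t=np.load("tin.npy");a=np.array([.940,-.342,0]);n=np.array([.342,.940,0])
    c,d=ray(S,uv);k=(n0-(c-t)@n)/(d@n);X=c+k*d;return ((X-t)@a).round(4),X[2].round(4)
E
python3 - <<'E'
from sp import *
S=get_image("side");f=lambda x,y:(240+x/3.5,130+y/3.5)
for q in ((305,147),(388,172),(310,240),(358,256),(365,212)): print(q,un(S,f(*q)))
for n,q in (("tin rim right",(308,240)),("tin rim near",(235,290)),("tip finger",(257,270)),("jaw top near",(327,290))): print(n,un(S,f(*q)))
cv2.imwrite("pics/s12.png",cv2.resize(S["pixels"][165:215,285:360],None,fx=10,fy=10,interpolation=2))
E
```

```text
(305, 147) (np.float64(0.0541), np.float64(0.1633))
(388, 172) (np.float64(0.1111), np.float64(0.1392))
(310, 240) (np.float64(0.0576), np.float64(0.0768))
(358, 256) (np.float64(0.092), np.float64(0.0601))
(365, 212) (np.float64(0.0961), np.float64(0.1025))
tin rim right (np.float64(0.0562), np.float64(0.0768))
tin rim near (np.float64(0.0032), np.float64(0.0287))
tip finger (np.float64(0.0196), np.float64(0.0484))
jaw top near (np.float64(0.0701), np.float64(0.0266))
```

View pics/s12.png

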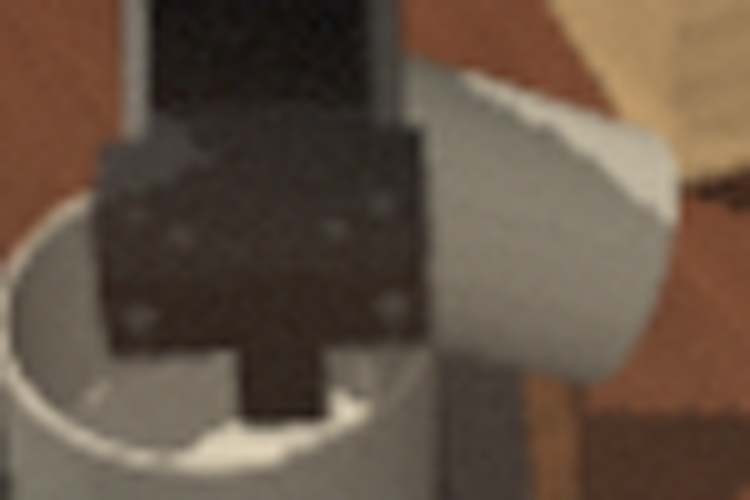

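The pads slid down the cup instead of tipping it the last part of the way. It leans about 67–70° and the balls are still inside. I'll grip harder, lift clear and look.

Emit:
{"name": "send_rows", "arguments": {"steps": [{"claw":0.04,"offset":[0,0,0],"turn":0},{"claw":0.04,"offset":[0,0,0],"turn":0},{"claw":0.04,"offset":[0,0,-0.03],"turn":0},{"claw":0.04,"offset":[0,0,-0.07],"turn":0},{"claw":0.04,"offset":[0,0,-0.07],"turn":0}], "squeeze": 45}}

```text
time: 17.65
position: [0.6326, 0.168, 0.1584]
tool_rot: [0.543, 3.046, 0.036]
ft_force: [0.5, 0.1, -3.3]
grip_width: 0.782
```

```bash
python3 k.py 0.02,0,0.106; python3 - <<'E'
from h import *
S=get_image("side")
cv2.imwrite("pics/s13.png",cv2.resize(S["pixels"][130:230,270:395],None,fx=6,fy=6,interpolation=2))
w=get_image("wrist");cv2.imwrite("pics/w13.png",w["pixels"])
E
```

```text
t 17.65 P u,n,z 0.0181 -0.0014 0.1773 ft [ 0.5  0.1 -3.3] ft_u 0.5 w 0.782 yaw 159.7 q [-1.1   0.52  1.08  1.6  -0.48  1.26  1.27] z [ 0.05   0.014 -0.999]
(0.02, 0.0, 0.106) -> [ 0.0011 -0.0008  0.0714]
```

View pics/s13.png

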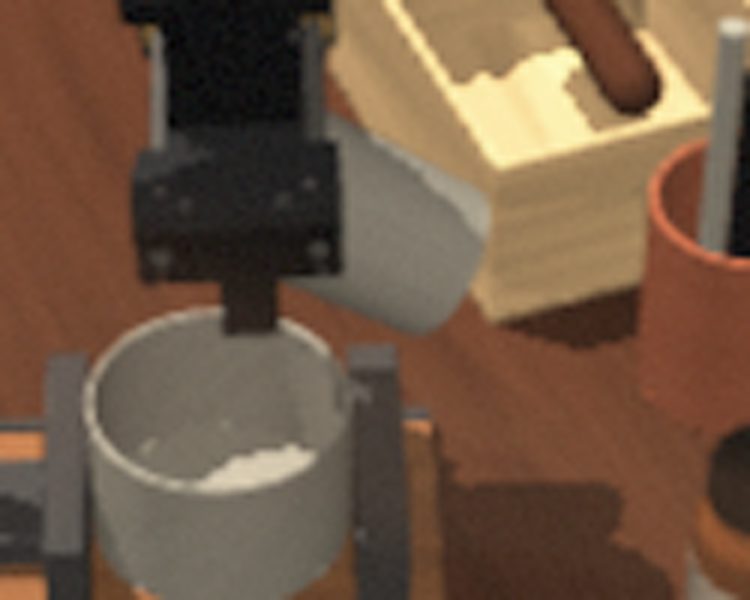

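View pics/w13.png

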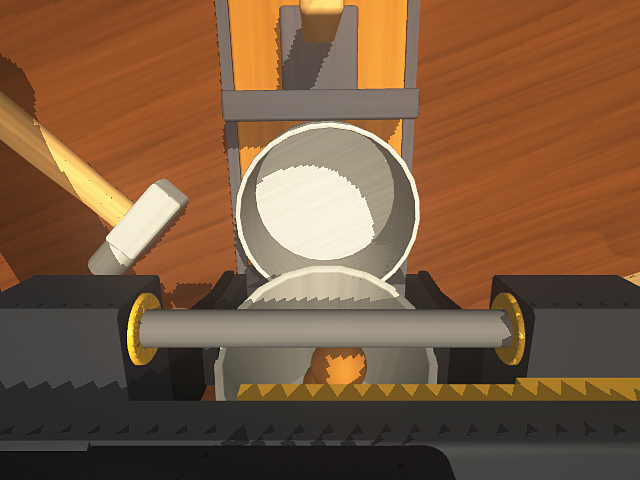

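```bash
python3 - <<'E'
from sp import *
S=get_image("side");f=lambda x,y:(270+x/6,130+y/6)
for q in ((458,270),(350,221),(250,176)): print(q,un(S,f(*q)))
for n0 in (-.035,-.045,-.058): print("tip",n0,un(S,f(250,332),n0))
t=np.load("tin.npy");a=np.array([.940,-.342,0])
for u,z in ((.018,.177),(.055,.082)): 
    X=t+a*u;X[2]=z;p=proj(S,X);print(u,z,((p-[270,130])*6).round())
E
```

```text
(458, 270) (np.float64(0.0999), np.float64(0.1526))
(350, 221) (np.float64(0.0569), np.float64(0.1791))
(250, 176) (np.float64(0.0182), np.float64(0.2028))
tip -0.035 (np.float64(0.0168), np.float64(0.1535))
tip -0.045 (np.float64(0.0168), np.float64(0.1625))
tip -0.058 (np.float64(0.0169), np.float64(0.1742))
0.018 0.177 [251. 227.]
0.055 0.082 [345. 402.]
```

Lifting let the cup swing back to about 59°. It pivots near its rim, high on the fingers, because the taper makes the pads touch near their upper ends. I'll take it to open bench, loosen the grip so it rights itself, set it down and regrip lower. Then I'll use the taller post as the tipping edge.

```bash
python3 k.py 0.114,-0.353,0.177 0.114,-0.353,0.078
```

```text
t 17.8 P u,n,z 0.0158 -0.002 0.1732 ft [ 0.3  1.  -2.2] ft_u -0.1 w 0.774 yaw 159.8 q [-1.1   0.52  1.08  1.61 -0.49  1.26  1.27] z [ 0.044  0.013 -0.999]
(0.114, -0.353, 0.177) -> [-0.0998 -0.3506 -0.0096]
(0.114, -0.353, 0.078) -> [-0.0961 -0.3533  0.0893]
```

Emit:
{"name": "send_rows", "arguments": {"steps": [{"claw":0.04,"offset":[-0.015,-0.05,-0.01],"turn":0},{"claw":0.04,"offset":[-0.03,-0.1,-0.01],"turn":0},{"claw":0.04,"offset":[-0.045,-0.15,-0.01],"turn":0},{"claw":0.04,"offset":[-0.06,-0.2,-0.01],"turn":0},{"claw":0.04,"offset":[-0.075,-0.25,-0.01],"turn":0},{"claw":0.04,"offset":[-0.09,-0.3,0.01],"turn":0},{"claw":0.04,"offset":[-0.098,-0.34,0.04],"turn":0},{"claw":0.04,"offset":[-0.097,-0.352,0.07],"turn":0},{"claw":0.04,"offset":[-0.096,-0.353,0.084],"turn":0},{"claw":0.04,"offset":[-0.096,-0.353,0.084],"turn":0}], "squeeze": 30}}

```text
time: 19.05
position: [0.6013, -0.1934, 0.0625]
tool_rot: [0.543, 3.056, 0.032]
ft_force: [-0.8, 0.2, -2.3]
grip_width: 0.777
```

```bash
python3 k.py; python3 - <<'E'
from h import *
S=get_image("side")
cv2.imwrite("pics/s14.png",cv2.resize(S["pixels"][230:350,310:460],None,fx=5,fy=5,interpolation=2))
E
```

```text
t 19.05 P u,n,z 0.1124 -0.3517 0.0815 ft [-0.8  0.2 -2.3] ft_u -0.8 w 0.777 yaw 159.8 q [-0.49  0.57  1.01  1.74 -0.57  1.11  1.92] z [ 0.041  0.014 -0.999]
```

View pics/s14.png

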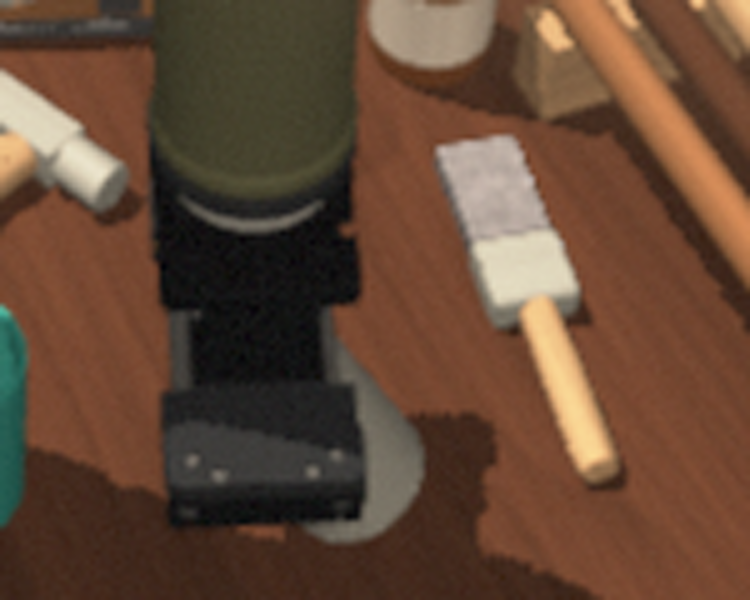

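Emit:
{"name": "send_rows", "arguments": {"steps": [{"claw":0.04,"offset":[0,0,0],"turn":0},{"claw":0.04,"offset":[0,0,0],"turn":0},{"claw":0.04,"offset":[0,0,0],"turn":0},{"claw":0.04,"offset":[0,0,0],"turn":0}], "squeeze": 8}}

```text
time: 19.6
position: [0.6027, -0.1936, 0.0643]
tool_rot: [0.541, 3.053, 0.032]
ft_force: [0.6, -1.0, -3.2]
grip_width: 0.784
```

```bash
python3 k.py; python3 - <<'E'
from h import *
S=get_image("side")
cv2.imwrite("pics/s15.png",cv2.resize(S["pixels"][230:350,310:460],None,fx=5,fy=5,interpolation=2))
w=get_image("wrist");cv2.imwrite("pics/w15.png",w["pixels"])
E
```

```text
t 19.6 P u,n,z 0.1138 -0.3514 0.0832 ft [ 0.6 -1.  -3.2] ft_u 0.9 w 0.784 yaw 159.9 q [-0.49  0.57  1.02  1.74 -0.57  1.11  1.92] z [ 0.044  0.013 -0.999]
```

View pics/s15.png

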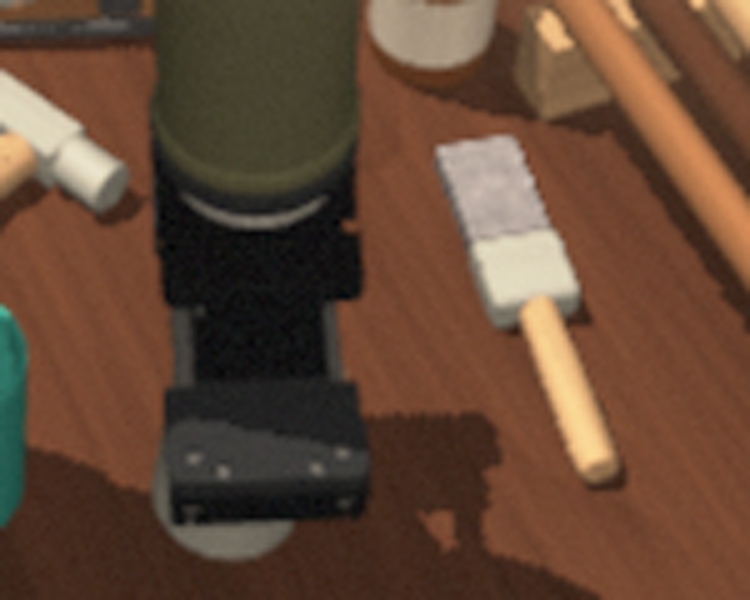

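View pics/w15.png

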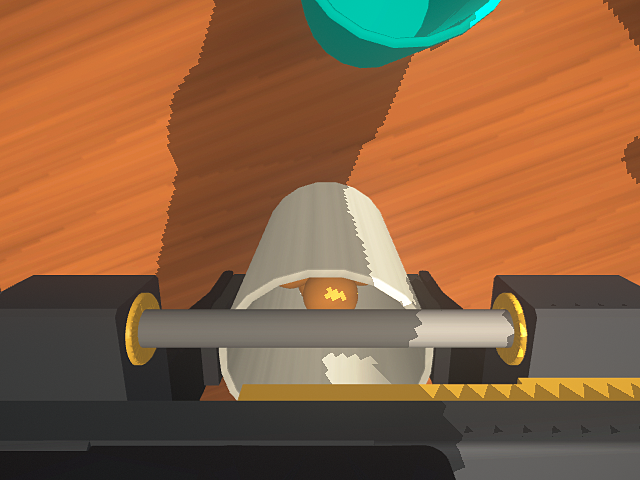

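At 8 N the cup swings freely and has overshot slightly to the other side. I'll let it settle and then lower it onto the bench.

Emit:
{"name": "send_rows", "arguments": {"steps": [{"claw":0.04,"offset":[0,0,0],"turn":0},{"claw":0.04,"offset":[0,0,0],"turn":0},{"claw":0.04,"offset":[0,0,0],"turn":0},{"claw":0.04,"offset":[0,0,0],"turn":0}], "squeeze": 6}}

```text
time: 20.2
position: [0.6025, -0.1937, 0.064]
tool_rot: [0.541, 3.053, 0.032]
ft_force: [0.6, 0.2, -1.8]
grip_width: 0.789
```

```bash
python3 k.py; python3 - <<'E'
from h import *
S=get_image("side")
w=get_image("wrist");cv2.imwrite("pics/w16.png",w["pixels"])
cv2.imwrite("pics/s16.png",cv2.resize(S["pixels"][230:350,310:460],None,fx=5,fy=5,interpolation=2))
E
```

```text
t 20.2 P u,n,z 0.1136 -0.3516 0.083 ft [ 0.6  0.2 -1.8] ft_u 0.5 w 0.789 yaw 159.9 q [-0.49  0.57  1.02  1.74 -0.57  1.11  1.92] z [ 0.044  0.013 -0.999]
```

View pics/w16.png

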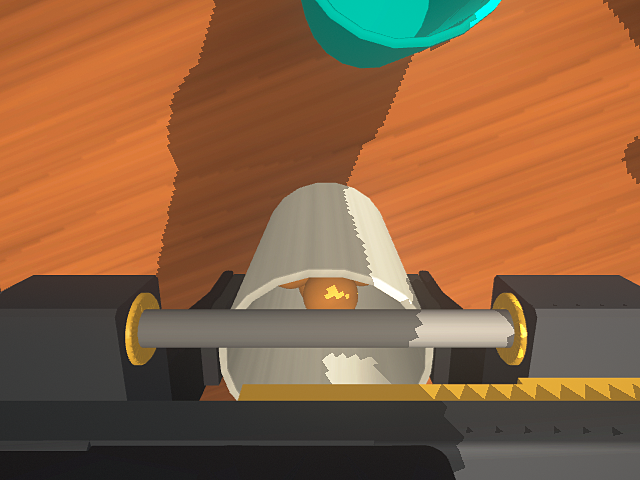

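View pics/s16.png

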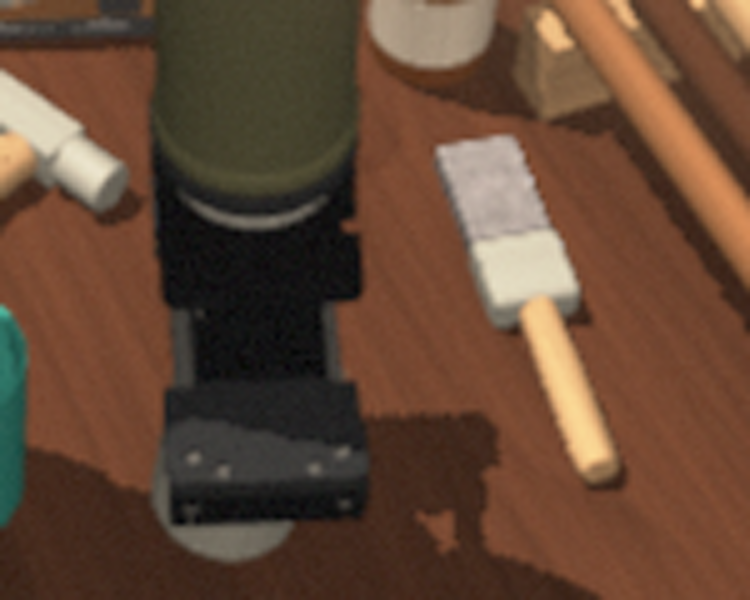

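Emit:
{"name": "send_rows", "arguments": {"steps": [{"claw":0.04,"offset":[0,0,0.007],"turn":0},{"claw":0.04,"offset":[0,0,0.014],"turn":0},{"claw":0.04,"offset":[0.005,0,0.018],"turn":0},{"claw":0.04,"offset":[0.01,0,0.019],"turn":0},{"claw":0.04,"offset":[0.016,0,0.02],"turn":0},{"claw":0.04,"offset":[0.022,0,0.021],"turn":0},{"claw":0.04,"offset":[0.026,0,0.022],"turn":0}]}}

```text
time: 21.18
position: [0.579, -0.1846, 0.0415]
tool_rot: [0.542, 3.052, 0.032]
ft_force: [1.4, 0.7, 5.0]
grip_width: 0.777
```

```bash
python3 k.py; python3 - <<'E'
from h import *
S=get_image("side")
w=get_image("wrist");cv2.imwrite("pics/w17.png",cv2.hconcat([cv2.resize(w["pixels"],(400,300)),cv2.resize(S["pixels"][230:350,290:450],(400,300))]))
E
```

```text
t 21.175 P u,n,z 0.0884 -0.3511 0.0605 ft [1.4 0.7 5. ] ft_u 1.1 w 0.777 yaw 159.8 q [-0.52  0.55  1.02  1.82 -0.57  1.05  1.93] z [ 0.045  0.013 -0.999]
```

View pics/w17.png

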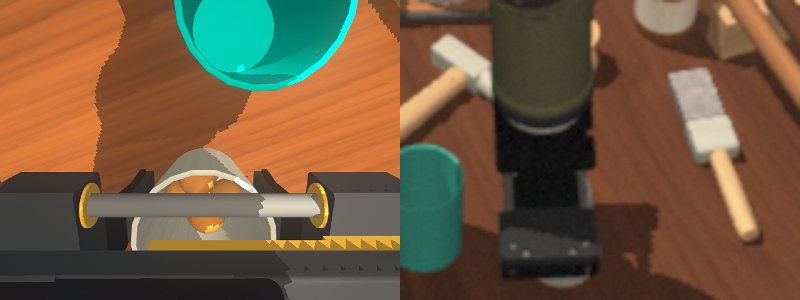

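The cup is nearly upright on the bench with all its balls. I'll open the fingers so it settles, then look before regripping.

Emit:
{"name": "send_rows", "arguments": {"steps": [{"claw":0.087,"offset":[0,0,-0.001],"turn":0},{"claw":0.087,"offset":[0,0,-0.001],"turn":0},{"claw":0.087,"offset":[0,0,-0.001],"turn":0},{"claw":0.087,"offset":[0,0,-0.03],"turn":0},{"claw":0.087,"offset":[0,0,-0.08],"turn":0},{"claw":0.087,"offset":[0,0,-0.12],"turn":0},{"claw":0.087,"offset":[0,0,-0.12],"turn":0}]}}

```text
time: 22.15
position: [0.5749, -0.1872, 0.164]
tool_rot: [0.541, 3.048, 0.032]
ft_force: [-0.6, -1.3, -1.2]
grip_width: 1.0
```

```bash
python3 k.py; python3 - <<'E'
from h import *
w=get_image("wrist");cv2.imwrite("pics/w18.png",w["pixels"])
g=cv2.cvtColor(w["pixels"],cv2.COLOR_BGR2HSV)
S=get_image("side");cv2.imwrite("pics/s18.png",cv2.resize(S["pixels"][230:380,290:440],None,fx=4,fy=4))
E
```

```text
t 22.15 P u,n,z 0.0854 -0.355 0.183 ft [-0.6 -1.3 -1.2] ft_u -0.2 w 1.0 yaw 159.8 q [-0.63  0.4   1.15  1.72 -0.42  1.24  1.84] z [ 0.049  0.012 -0.999]
```

View pics/w18.png

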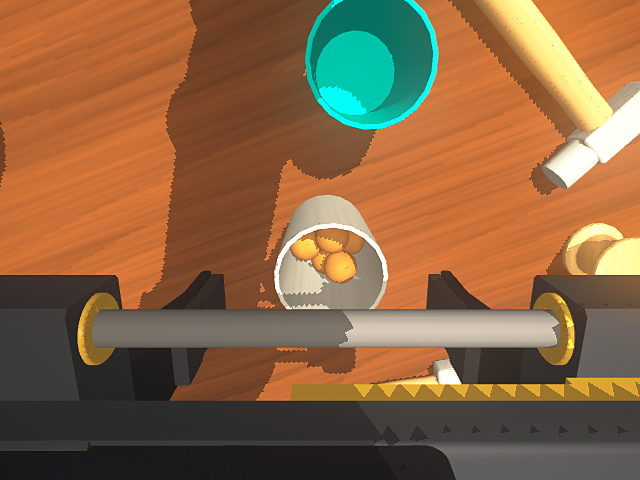

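View pics/s18.png

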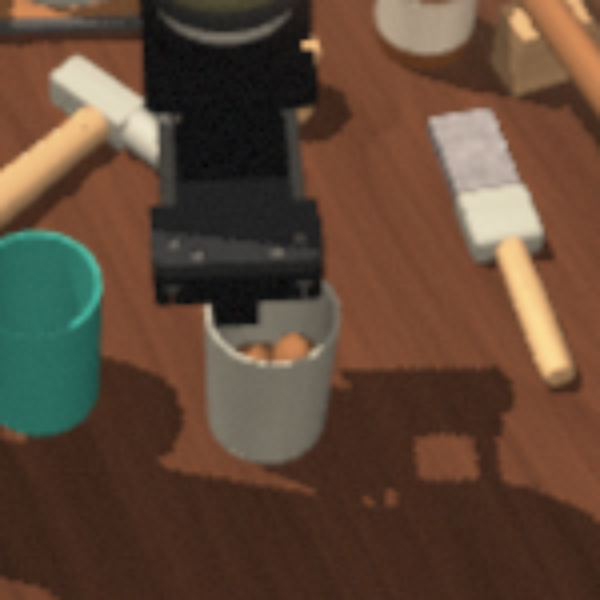

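The cup stands upright with all the balls, its rim centre at about (331,254) in the wrist view. I'll regrip lower, then approach the post from behind.

```bash
python3 - <<'E'
from h import *
w=get_image("wrist");X=plane(w,(331,254),.095);s=get_state();R=cv2.Rodrigues(s["tool_rot"])[0];P=s["position"]-.019*R[:,2]
print(X);X[2]=.050;print(R.T@(X-P)); S=get_image("side");print(plane(S,(290+272/4,230+325/4),.095))
E
```

```text
[ 0.57983283 -0.18328467  0.095     ]
[-0.00224204  0.00146499  0.128997  ]
[ 0.59337918 -0.19663063  0.095     ]
```

```bash
python3 - <<'E'
from h import *
w=get_image("wrist");s=get_state();R=cv2.Rodrigues(s["tool_rot"])[0];P=s["position"]-.019*R[:,2]
X=plane(w,(331,276),.095);print(X);X[2]=.050;print(R.T@(X-P)); S=get_image("side");print(plane(S,(290+272/4,230+312/4),.095))
E
```

```text
[ 0.59174087 -0.18762884  0.095     ]
[-0.01516477  0.00166159  0.12907264]
[ 0.59667874 -0.1891218   0.095     ]
```

Emit:
{"name": "send_rows", "arguments": {"steps": [{"claw":0.087,"offset":[-0.017,0.002,0.03],"turn":0},{"claw":0.087,"offset":[-0.017,0.002,0.07],"turn":0},{"claw":0.087,"offset":[-0.017,0.002,0.11],"turn":0},{"claw":0.087,"offset":[-0.017,0.002,0.129],"turn":0},{"claw":0.087,"offset":[-0.017,0.002,0.129],"turn":0},{"claw":0.06,"offset":[-0.017,0.002,0.129],"turn":0},{"claw":0.04,"offset":[-0.017,0.002,0.129],"turn":0},{"claw":0.04,"offset":[-0.017,0.002,0.129],"turn":0},{"claw":0.04,"offset":[-0.017,0.002,0.129],"turn":0},{"claw":0.04,"offset":[-0.017,0.002,0.129],"turn":0}], "squeeze": 25}}

```text
time: 23.7
position: [0.5953, -0.1881, 0.0326]
tool_rot: [0.542, 3.054, 0.032]
ft_force: [-2.0, 1.8, 6.2]
grip_width: 0.782
```

```bash
python3 k.py; python3 - <<'E'
from h import *
w=get_image("wrist");cv2.imwrite("pics/w19.png",w["pixels"])
E
```

```text
t 23.7 P u,n,z 0.105 -0.3489 0.0516 ft [-2.   1.8  6.2] ft_u -2.5 w 0.782 yaw 159.9 q [-0.49  0.59  0.99  1.78 -0.6   1.06  1.94] z [ 0.043  0.013 -0.999]
```

View pics/w19.png

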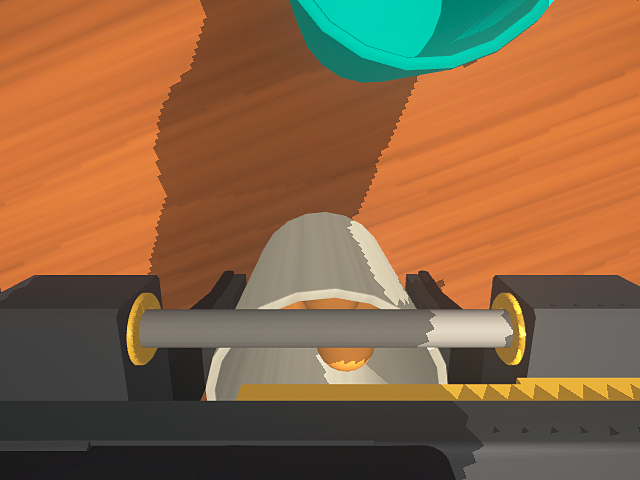

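The grip width of 68 mm puts contact about 63 mm above the foot, as I wanted. I'll lift and carry the cup over to behind the post.

Emit:
{"name": "send_rows", "arguments": {"steps": [{"claw":0.04,"offset":[0,0,-0.04],"turn":0},{"claw":0.04,"offset":[0,0,-0.09],"turn":0},{"claw":0.04,"offset":[0,0,-0.14],"turn":0},{"claw":0.04,"offset":[0,0,-0.14],"turn":0}]}}

```text
time: 24.25
position: [0.591, -0.1914, 0.1761]
tool_rot: [0.541, 3.047, 0.032]
ft_force: [1.0, 0.3, -3.5]
grip_width: 0.778
```

```bash
python3 k.py -0.172,0,0.19 -0.162,0,0.152
```

```text
t 24.25 P u,n,z 0.102 -0.3534 0.1951 ft [ 1.   0.3 -3.5] ft_u 0.8 w 0.778 yaw 159.8 q [-0.59  0.43  1.13  1.66 -0.44  1.27  1.84] z [ 0.049  0.012 -0.999]
(-0.172, 0.0, 0.19) -> [0.275  0.3525 0.0036]
(-0.162, 0.0, 0.152) -> [0.2666 0.3514 0.0419]
```

Emit:
{"name": "send_rows", "arguments": {"steps": [{"claw":0.04,"offset":[0.015,0.02,0],"turn":0},{"claw":0.04,"offset":[0.04,0.05,0],"turn":0},{"claw":0.04,"offset":[0.07,0.09,0],"turn":0},{"claw":0.04,"offset":[0.1,0.13,0],"turn":0},{"claw":0.04,"offset":[0.13,0.17,0.002],"turn":0},{"claw":0.04,"offset":[0.16,0.21,0.002],"turn":0},{"claw":0.04,"offset":[0.19,0.25,0.003],"turn":0},{"claw":0.04,"offset":[0.22,0.285,0.003],"turn":0},{"claw":0.04,"offset":[0.245,0.315,0.003],"turn":0},{"claw":0.04,"offset":[0.262,0.338,0.003],"turn":0},{"claw":0.04,"offset":[0.275,0.352,0.003],"turn":0},{"claw":0.04,"offset":[0.275,0.352,0.003],"turn":0}]}}

```text
time: 25.75
position: [0.453, 0.2345, 0.1706]
tool_rot: [0.537, 3.049, 0.029]
ft_force: [0.1, -0.5, -2.7]
grip_width: 0.782
```

```bash
python3 k.py -0.162,0,0.152 -0.115,0,0.152; python3 - <<'E'
from h import *
S=get_image("side");cv2.imwrite("pics/s20.png",cv2.resize(S["pixels"][90:250,180:360],None,fx=3.7,fy=3.7,interpolation=2))
E
```

```text
t 25.75 P u,n,z -0.1734 -0.0003 0.1896 ft [ 0.1 -0.5 -2.7] ft_u 0.2 w 0.782 yaw 160.0 q [-1.5  -0.01  0.97  1.93  0.02  1.17  0.68] z [ 0.048  0.011 -0.999]
(-0.162, 0.0, 0.152) -> [-0.0098 -0.0007  0.038 ]
(-0.115, 0.0, 0.152) -> [-0.0567 -0.0008  0.04  ]
```

View pics/s20.png

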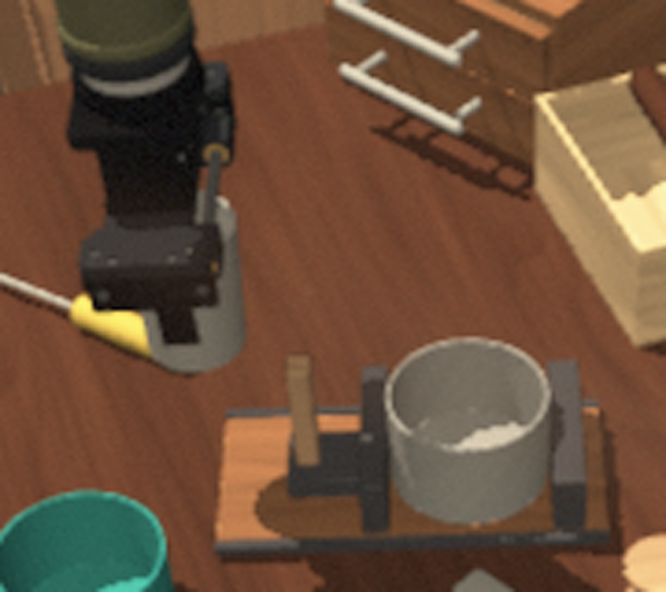

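Emit:
{"name": "send_rows", "arguments": {"steps": [{"claw":0.04,"offset":[-0.003,0,0.02],"turn":0},{"claw":0.04,"offset":[-0.008,0,0.038],"turn":0},{"claw":0.04,"offset":[-0.016,0,0.038],"turn":0},{"claw":0.04,"offset":[-0.022,0,0.039],"turn":0},{"claw":0.04,"offset":[-0.028,0,0.039],"turn":0},{"claw":0.04,"offset":[-0.034,0,0.039],"turn":0},{"claw":0.04,"offset":[-0.04,0,0.039],"turn":0},{"claw":0.04,"offset":[-0.046,0,0.04],"turn":0},{"claw":0.04,"offset":[-0.052,0,0.04],"turn":0}]}}

```text
time: 26.92
position: [0.5049, 0.216, 0.1332]
tool_rot: [0.54, 3.048, 0.03]
ft_force: [-2.3, 2.9, -0.9]
grip_width: 0.773
```

```bash
python3 k.py -0.09,0,0.152; python3 - <<'E'
from h import *
S=get_image("side");cv2.imwrite("pics/s21.png",cv2.resize(S["pixels"][110:250,200:360],None,fx=4,fy=4,interpolation=2))
E
```

```text
t 26.925 P u,n,z -0.1183 0.0001 0.1522 ft [-2.3  2.9 -0.9] ft_u -3.2 w 0.773 yaw 159.9 q [-1.36  0.2   1.    1.89 -0.18  1.1   0.93] z [ 0.049  0.011 -0.999]
(-0.09, 0.0, 0.152) -> [-0.0282 -0.0001  0.0014]
```

View pics/s21.png

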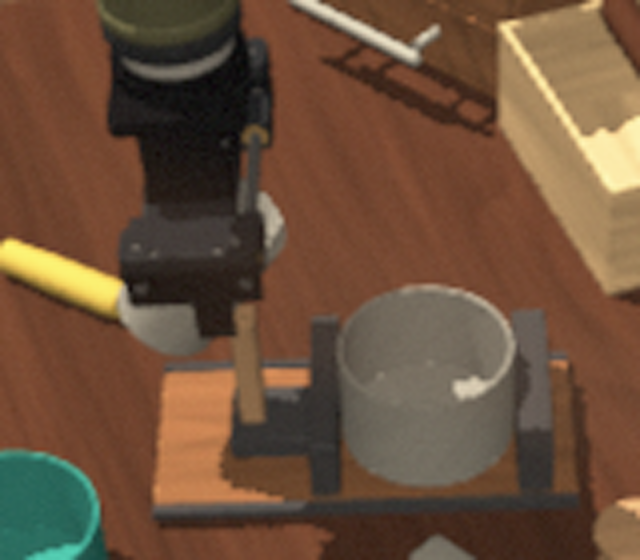

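The cup is tipping towards the tin over the post, with about 3 N of push. I'll continue.

Emit:
{"name": "send_rows", "arguments": {"steps": [{"claw":0.04,"offset":[-0.006,0,0],"turn":0},{"claw":0.04,"offset":[-0.012,0,0],"turn":0},{"claw":0.04,"offset":[-0.018,0,0.001],"turn":0},{"claw":0.04,"offset":[-0.024,0,0.001],"turn":0},{"claw":0.04,"offset":[-0.03,0,0.001],"turn":0},{"claw":0.04,"offset":[-0.036,0,0.001],"turn":0}]}}

```text
time: 27.72
position: [0.54, 0.2028, 0.134]
tool_rot: [0.541, 3.047, 0.03]
ft_force: [-1.7, 0.0, -0.7]
grip_width: 0.774
```

```bash
python3 k.py -0.06,0,0.145 -0.05,0,0.135; python3 - <<'E'
from h import *
S=get_image("side");cv2.imwrite("pics/s22.png",cv2.resize(S["pixels"][110:250,200:360],None,fx=4,fy=4,interpolation=2))
w=get_image("wrist");cv2.imwrite("pics/w22.png",w["pixels"])
E
```

```text
t 27.725 P u,n,z -0.0808 -0.0002 0.1529 ft [-1.7  0.  -0.7] ft_u -1.6 w 0.774 yaw 159.8 q [-1.26  0.28  0.99  1.82 -0.26  1.12  1.03] z [ 0.05   0.011 -0.999]
(-0.06, 0.0, 0.145) -> [-0.0204  0.0001  0.0088]
(-0.05, 0.0, 0.135) -> [-0.03   -0.0002  0.0192]
```

View pics/s22.png

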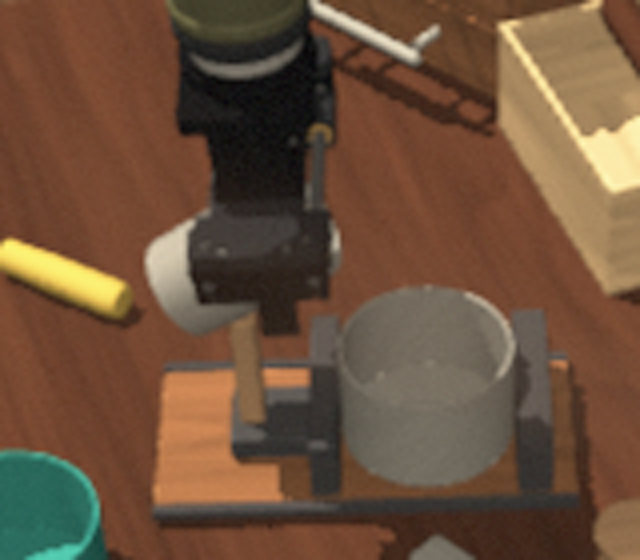

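View pics/w22.png

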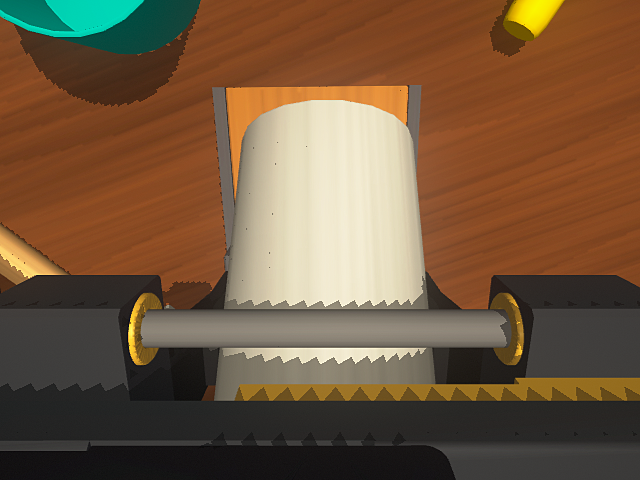

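The cup leans about 70° and its mouth is nearing the tin. Next I move on and press down on the post so it goes past horizontal.

Emit:
{"name": "send_rows", "arguments": {"steps": [{"claw":0.04,"offset":[-0.008,0,0.001],"turn":0},{"claw":0.04,"offset":[-0.016,0,0.003],"turn":0},{"claw":0.04,"offset":[-0.024,0,0.008],"turn":0},{"claw":0.04,"offset":[-0.025,0,0.013],"turn":0},{"claw":0.04,"offset":[-0.026,0,0.018],"turn":0},{"claw":0.04,"offset":[-0.027,0,0.023],"turn":0}]}}

```text
time: 28.58
position: [0.5674, 0.1933, 0.1122]
tool_rot: [0.542, 3.045, 0.03]
ft_force: [1.3, -0.0, 2.4]
grip_width: 0.772
```

```bash
python3 k.py -0.055,0,0.122; python3 - <<'E'
from h import *
S=get_image("side");cv2.imwrite("pics/s23.png",cv2.resize(S["pixels"][110:250,200:360],None,fx=4,fy=4,interpolation=2))
E
```

```text
t 28.575 P u,n,z -0.0519 0.0002 0.1312 ft [ 1.3 -0.   2.4] ft_u 1.3 w 0.772 yaw 159.8 q [-1.17  0.37  0.96  1.79 -0.33  1.1   1.11] z [ 0.052  0.01  -0.999]
(-0.055, 0.0, 0.122) -> [ 0.0036 -0.0004  0.0091]
```

View pics/s23.png

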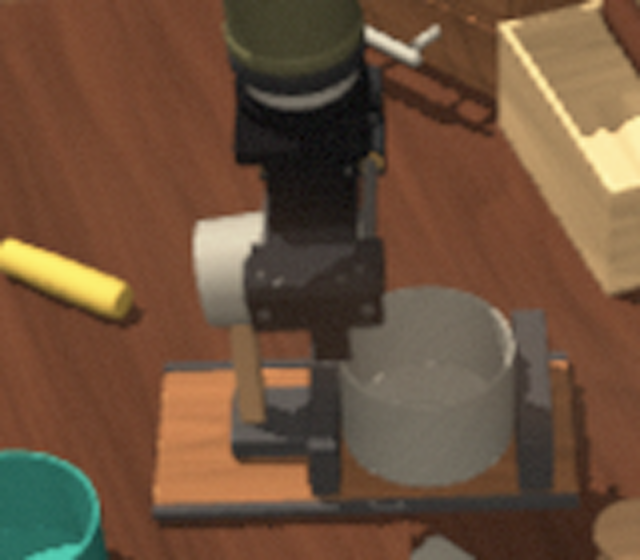

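Emit:
{"name": "send_rows", "arguments": {"steps": [{"claw":0.04,"offset":[0,0,0.004],"turn":0},{"claw":0.04,"offset":[0,0,0.008],"turn":0},{"claw":0.04,"offset":[0,0,0.012],"turn":0},{"claw":0.04,"offset":[0,0,0.014],"turn":0},{"claw":0.04,"offset":[0,0,0.014],"turn":0},{"claw":0.04,"offset":[0,0,0.014],"turn":0}]}}

```text
time: 29.38
position: [0.5686, 0.1934, 0.1001]
tool_rot: [0.542, 3.045, 0.032]
ft_force: [-3.4, -2.7, 17.1]
grip_width: 0.77
```

```bash
python3 k.py -0.055,0,0.122; python3 - <<'E'
from h import *
S=get_image("side");cv2.imwrite("pics/s24.png",cv2.resize(S["pixels"][110:250,200:360],None,fx=4,fy=4,interpolation=2))
T=get_image("top");cv2.imwrite("pics/t24.png",cv2.resize(T["pixels"][180:310,200:330],None,fx=3.5,fy=3.5,interpolation=2))
E
```

```text
t 29.375 P u,n,z -0.0507 0.0006 0.1191 ft [-3.4 -2.7 17.1] ft_u -2.3 w 0.77 yaw 159.8 q [-1.16  0.39  0.95  1.8  -0.35  1.08  1.13] z [ 0.052  0.012 -0.999]
(-0.055, 0.0, 0.122) -> [ 0.0041 -0.0006 -0.0031]
```

View pics/s24.png

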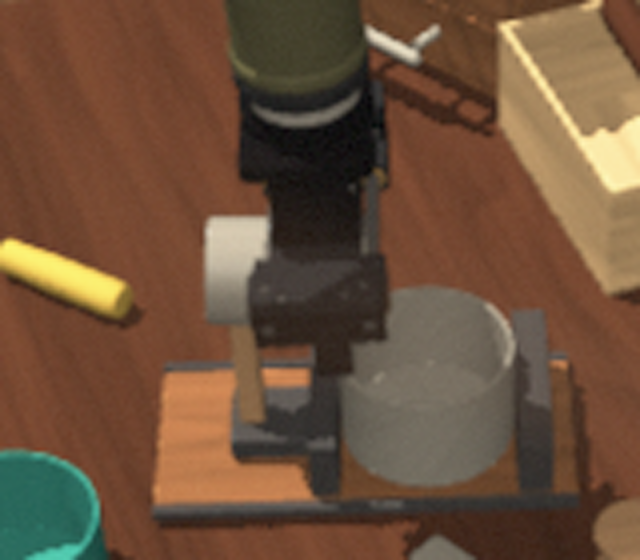

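View pics/t24.png

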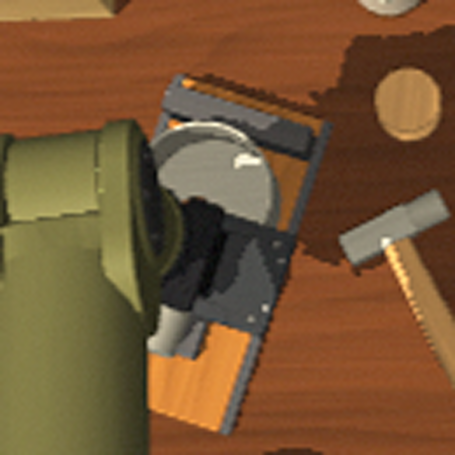

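The cup is about horizontal, but its top wall now lies flat on the gripper's palm, which blocks further tipping. I'll ease the pressure, back off slowly, then nudge forward and stop so the balls roll out.

Emit:
{"name": "send_rows", "arguments": {"steps": [{"claw":0.04,"offset":[0.002,0,-0.001],"turn":0},{"claw":0.04,"offset":[0.006,0,-0.001],"turn":0},{"claw":0.04,"offset":[0.01,0,-0.001],"turn":0},{"claw":0.04,"offset":[0.014,0,0],"turn":0},{"claw":0.04,"offset":[0.017,0,0],"turn":0},{"claw":0.04,"offset":[0.018,0,0],"turn":0},{"claw":0.04,"offset":[-0.005,0,0],"turn":0},{"claw":0.04,"offset":[-0.006,0,0],"turn":0},{"claw":0.04,"offset":[-0.006,0,0],"turn":0},{"claw":0.04,"offset":[-0.006,0,0],"turn":0}]}}

```text
time: 30.72
position: [0.5729, 0.1915, 0.0997]
tool_rot: [0.541, 3.047, 0.031]
ft_force: [0.6, -0.7, -0.0]
grip_width: 0.775
```

```bash
python3 k.py -0.055,0,0.122; python3 - <<'E'
from h import *
S=get_image("side");T=get_image("top");cv2.imwrite("pics/t25.png",cv2.hconcat([cv2.resize(S["pixels"][130:250,220:340],(400,400)),cv2.resize(T["pixels"][180:300,210:330],(400,400))]))
E
```

```text
t 30.725 P u,n,z -0.046 0.0004 0.1187 ft [ 0.6 -0.7 -0. ] ft_u 0.8 w 0.775 yaw 159.8 q [-1.14  0.4   0.94  1.79 -0.36  1.08  1.14] z [ 0.05   0.011 -0.999]
(-0.055, 0.0, 0.122) -> [ 0.0089 -0.0003 -0.0037]
```

View pics/t25.png

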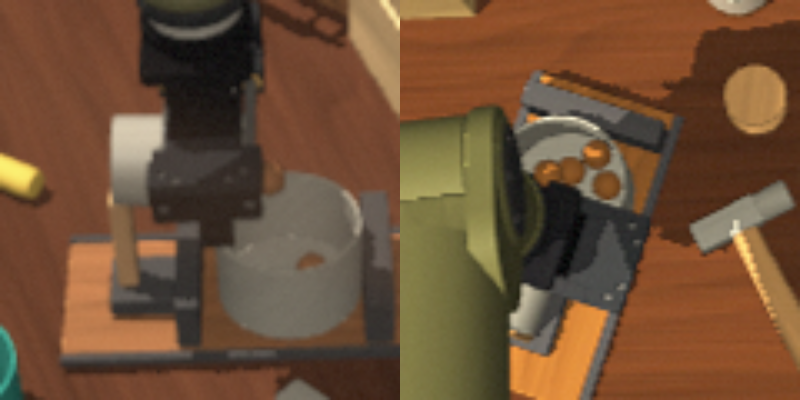

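The balls are pouring into the tin; the top view shows four. I'll hold so the rest can roll out.

Emit:
{"name": "send_rows", "arguments": {"steps": [{"claw":0.04,"offset":[0,0,0.001],"turn":0},{"claw":0.04,"offset":[0,0,0.001],"turn":0},{"claw":0.04,"offset":[0,0,0.001],"turn":0},{"claw":0.04,"offset":[0,0,0.001],"turn":0}]}}

```text
time: 31.32
position: [0.5732, 0.1918, 0.0991]
tool_rot: [0.541, 3.047, 0.032]
ft_force: [-0.4, -0.9, 3.2]
grip_width: 0.769
```

```bash
python3 k.py; python3 - <<'E'
from h import *
S=get_image("side");T=get_image("top");cv2.imwrite("pics/t26.png",cv2.hconcat([cv2.resize(S["pixels"][130:250,220:340],(400,400)),cv2.resize(T["pixels"][180:300,210:330],(400,400))]))
w=get_image("wrist");cv2.imwrite("pics/w26.png",w["pixels"])
E
```

```text
t 31.325 P u,n,z -0.0459 0.0007 0.1181 ft [-0.4 -0.9  3.2] ft_u -0.1 w 0.769 yaw 159.8 q [-1.14  0.4   0.94  1.79 -0.36  1.08  1.14] z [ 0.05   0.012 -0.999]
```

The picture-viewing limit is reached, so from here I check numerically. I'll do one more nudge in case a ball lagged.

Emit:
{"name": "send_rows", "arguments": {"steps": [{"claw":0.04,"offset":[0.004,0,0],"turn":0},{"claw":0.04,"offset":[0.008,0,0],"turn":0},{"claw":0.04,"offset":[0.012,0,0],"turn":0},{"claw":0.04,"offset":[0.016,0,0],"turn":0},{"claw":0.04,"offset":[0.018,0,0.001],"turn":0},{"claw":0.04,"offset":[-0.006,0,0.001],"turn":0},{"claw":0.04,"offset":[-0.006,0,0.001],"turn":0},{"claw":0.04,"offset":[-0.006,0,0.001],"turn":0},{"claw":0.04,"offset":[-0.006,0,0.001],"turn":0},{"claw":0.04,"offset":[-0.006,0,0.001],"turn":0},{"claw":0.04,"offset":[-0.006,0,0.001],"turn":0}]}}

```text
time: 32.85
position: [0.5786, 0.1899, 0.0982]
tool_rot: [0.541, 3.047, 0.032]
ft_force: [0.5, 0.0, -1.6]
grip_width: 0.771
```

```bash
python3 k.py; cat > cnt.py <<'E'
from h import *
t=np.load("tin.npy");a=np.array([.940,-.342,0]);n=np.array([.342,.940,0])
def ring(im,r,z):
    return np.array([proj(im,np.r_[(t+r*(np.cos(f)*a+np.sin(f)*n))[:2],z]) for f in np.linspace(0,6.28,60)]).astype(np.int32)
for nm in ("top","side"):
    im=get_image(nm);g=cv2.cvtColor(im["pixels"],cv2.COLOR_BGR2HSV)
    m=np.zeros(g.shape[:2],np.uint8);cv2.fillPoly(m,[ring(im,.05,.082)],1)
    o=((g[...,1]>110)&(m>0)).astype(np.uint8)
    k,lab,st,c=cv2.connectedComponentsWithStats(o)
    big=[(round(c[i][0],1),round(c[i][1],1),int(st[i][4]))for i in range(1,k) if st[i][4]>8]
    print(nm,"orange px",o.sum(),"blobs",big,[tuple((np.array([(plane(im,b[:2],.0285)-t)@a,(plane(im,b[:2],.0285)-t)@n])).round(3)) for b in big])
    print("ball area px",np.pi/4*(im["fx"]*.025/1.33)**2)
E
python3 cnt.py
```

```text
t 32.85 P u,n,z -0.0402 0.0008 0.1172 ft [ 0.5  0.  -1.6] ft_u 0.4 w 0.771 yaw 159.8 q [-1.13  0.41  0.94  1.78 -0.37  1.09  1.15] z [ 0.049  0.012 -0.999]
top orange px 275 blobs [(np.float64(258.6), np.float64(223.6), 54), (np.float64(270.7), np.float64(230.2), 101), (np.float64(240.3), np.float64(236.4), 59), (np.float64(250.0), np.float64(227.9), 24), (np.float64(250.0), np.float64(233.2), 9)] [(np.float64(0.037), np.float64(0.018)), (np.float64(0.03), np.float64(-0.02)), (np.float64(-0.014), np.float64(0.055)), (np.float64(0.018), np.float64(0.037)), (np.float64(0.003), np.float64(0.032))]
ball area px 68.85489775645367
side orange px 124 blobs [(np.float64(310.5), np.float64(201.1), 58), (np.float64(294.1), np.float64(205.2), 39), (np.float64(318.9), np.float64(204.8), 24)] [(np.float64(0.012), np.float64(0.043)), (np.float64(-0.03), np.float64(0.029)), (np.float64(0.034), np.float64(0.029))]
ball area px 95.98682858139456
```

Emit:
{"name": "send_rows", "arguments": {"steps": [{"claw":0.04,"offset":[0,0,-0.03],"turn":0},{"claw":0.04,"offset":[0,0,-0.07],"turn":0},{"claw":0.04,"offset":[0,0,-0.1],"turn":0},{"claw":0.04,"offset":[0,0,-0.1],"turn":0},{"claw":0.04,"offset":[-0.02,-0.04,-0.1],"turn":0},{"claw":0.04,"offset":[-0.04,-0.1,-0.1],"turn":0},{"claw":0.04,"offset":[-0.07,-0.15,-0.1],"turn":0},{"claw":0.04,"offset":[-0.09,-0.2,-0.1],"turn":0},{"claw":0.04,"offset":[-0.11,-0.25,-0.1],"turn":0},{"claw":0.04,"offset":[-0.13,-0.3,-0.1],"turn":0},{"claw":0.04,"offset":[-0.145,-0.35,-0.1],"turn":0},{"claw":0.04,"offset":[-0.145,-0.35,-0.1],"turn":0}]}}

```text
time: 34.45
position: [0.5865, -0.1969, 0.1932]
tool_rot: [0.557, 3.046, 0.026]
ft_force: [0.2, 0.3, -2.4]
grip_width: 0.771
```

```bash
python3 k.py 0.105,-0.35,0.1; python3 cnt.py; python3 - <<'E'
from h import *
i=get_image("wrist");g=cv2.cvtColor(i["pixels"],cv2.COLOR_BGR2HSV)
# orange ball pixels in cup region between fingers
c=i["pixels"][200:400,220:440].astype(int);b,gg,r=c[...,0],c[...,1],c[...,2]
print("bench-like vs ball:",((r>150)&(gg>80)&(b<60)).sum())
T=get_image("top")["pixels"][215:258,235:282]
h=cv2.cvtColor(T,cv2.COLOR_BGR2HSV)
for row in h[...,1][::2]: print(''.join('#' if v>150 else '+' if v>100 else '.' for v in row))
E
```

```text
t 34.45 P u,n,z 0.0996 -0.3601 0.2122 ft [ 0.2  0.3 -2.4] ft_u 0.1 w 0.771 yaw 159.2 q [-0.56  0.38  1.08  1.64 -0.38  1.29  1.79] z [ 0.047  0.008 -0.999]
(0.105, -0.35, 0.1) -> [-0.0007  0.0072  0.1125]
top orange px 316 blobs [(np.float64(258.8), np.float64(223.6), 58), (np.float64(270.8), np.float64(230.4), 102), (np.float64(248.7), np.float64(229.4), 59), (np.float64(249.3), np.float64(246.1), 60), (np.float64(266.0), np.float64(247.6), 37)] [(np.float64(0.037), np.float64(0.018)), (np.float64(0.029), np.float64(-0.021)), (np.float64(0.013), np.float64(0.039)), (np.float64(-0.031), np.float64(0.022)), (np.float64(-0.021), np.float64(-0.024))]
ball area px 68.85489775645367
side orange px 127 blobs [(np.float64(310.5), np.float64(201.0), 60), (np.float64(294.0), np.float64(204.9), 39), (np.float64(318.9), np.float64(204.5), 28)] [(np.float64(0.012), np.float64(0.044)), (np.float64(-0.03), np.float64(0.03)), (np.float64(0.034), np.float64(0.03))]
ball area px 95.98682858139456
bench-like vs ball: 2717
##########...###+..............................
#########.......................
[... 275 characters left out ...]
............+######.....####
##........+#######..................####+...+##
##..........####+..................######...+##
##................................+######....##
##.................................######....+#
#+...................................++......##
#............................................##
............#####+..........................###
..+##......########...........++##..........###
..####+...+########.........+#######.......+##+
.#######...+######..........######.......+###+.
+#########+.................+#+........+#####..
#############+.......................+######+..
#################+................+########+...
#######################++++++##############....
```

Six separate balls show in the tin; the 102 px blob is two touching. Now I check the cup's lean with a coarse printout of the side view.

```bash
cat > asc.py <<'E'
from h import *
import sys
s=get_state();R=cv2.Rodrigues(s["tool_rot"])[0];P=s["position"]-.019*R[:,2]
S=get_image("side");c=proj(S,P).astype(int);print("P px",c)
x0,y0=c[0]-50,c[1]-40;h=cv2.cvtColor(S["pixels"],cv2.COLOR_BGR2HSV)[y0:y0+90,x0:x0+100]
for i in range(0,90,3): print(''.join('@' if v<70 and sa<110 else '.' if sa>100 else 'o' for sa,v in zip(h[i,::2,1],h[i,::2,2])))
E
python3 asc.py; python3 k.py 0.135,-0.35,0.1
```

```text
P px [356 272]
............o@@@@@@@@@@@@@@@@@@@@@@@...ooooooooooo
ooooooooo@oooo@@@@@@@@@@@@@@@@@@@@@@@..ooooooooooo
.@.@...........@@@@@@@@@@@@@@@@@@@@@@...oooooooooo
...............@@@@@@@@@@@@@@@@@@@@@......oooooooo
.oo.............o@@@@@@@@@@@@@@@@o................
ooooo...........oo@@@@@@@@@@@@@@@o................
ooooooo.........oo@@@@@@@@@@@@@@@o................
oooooooooo......oo@@@@@@@@@@@@@@@o@...............
ooooooooooo...oooo@@@.@@@@@@@@@@@o@...............
.....ooooooooooooo@@@@@@@@@@@@@@@@@...........oooo
......oooooooooooo@@@@@@@@@@@@@@@@@...........oooo
......ooooooooo@@@@@@@@@@@@@@@@@@@@@..........oooo
......ooooooooo@@@@@@@@@@@@@@@@@@@@@...........ooo
.....oooooooooo@@@@@@@@@@@@@@@@@@@@@@..........ooo
.....oooooooooo@@@@@@@@@@@@@@@@@@@@@@...........oo
......oooooooooo@@o@@@@@@@@@@@@@@@@@@...........oo
......oooooooooo@@@@@o@@@@@@@@@o@@@@@............o
.......ooooooooo@@@@@@@@@@@@@@@@@@@@@............o
........oooooooo@@@@@@@@@@@@@@@@@@@@@.............
.........ooooooo@@@@@@@@@@@@@@@@@@@@@.............
...o......oooooo@@@@@@@@@@@@@.....................
....o.............................................
..................................................
..................................................
..................................................
..................................................
..................................................
....o.............................................
....o.............................................
..................................................
t 34.7 P u,n,z 0.0996 -0.3504 0.2125 ft [ 1.   0.2 -2.7] ft_u 0.9 w 0.773 yaw 160.0 q [-0.57  0.38  1.07  1.64 -0.38  1.29  1.79] z [ 0.049  0.013 -0.999]
(0.135, -0.35, 0.1) -> [-0.0308 -0.0031  0.1139]
```

The cup still leans about 75°, with its foot towards the robot. I'll right it by pushing its foot against the fixed jaw's outer face, approaching from beyond the holder.

```bash
python3 k.py 0.185,0,0.2 0.185,0,0.082
```

```text
t 34.7 P u,n,z 0.0996 -0.3504 0.2125 ft [ 1.   0.2 -2.7] ft_u 0.9 w 0.773 yaw 160.0 q [-0.57  0.38  1.07  1.64 -0.38  1.29  1.79] z [ 0.049  0.013 -0.999]
(0.185, 0.0, 0.2) -> [-0.0847  0.3497  0.0262]
(0.185, 0.0, 0.082) -> [-0.0799  0.3463  0.1441]
```

Emit:
{"name": "send_rows", "arguments": {"steps": [{"claw":0.04,"offset":[-0.02,0.03,0],"turn":0},{"claw":0.04,"offset":[-0.04,0.07,0.005],"turn":0},{"claw":0.04,"offset":[-0.06,0.12,0.01],"turn":0},{"claw":0.04,"offset":[-0.08,0.17,0.015],"turn":0},{"claw":0.04,"offset":[-0.085,0.22,0.02],"turn":0},{"claw":0.04,"offset":[-0.085,0.27,0.025],"turn":0},{"claw":0.04,"offset":[-0.085,0.31,0.026],"turn":0},{"claw":0.04,"offset":[-0.085,0.34,0.026],"turn":0},{"claw":0.04,"offset":[-0.085,0.348,0.026],"turn":0},{"claw":0.04,"offset":[-0.085,0.348,0.026],"turn":0}], "squeeze": 18}}

```text
time: 35.95
position: [0.7891, 0.1111, 0.1806]
tool_rot: [0.535, 3.05, 0.032]
ft_force: [0.3, -1.0, -2.2]
grip_width: 0.774
```

```bash
python3 k.py 0.185,0,0.082 0.13,0,0.082; python3 asc.py
```

```text
t 35.95 P u,n,z 0.1847 -0.0013 0.1996 ft [ 0.3 -1.  -2.2] ft_u 0.6 w 0.774 yaw 160.1 q [-0.65  0.76  0.89  1.14 -0.59  1.44  1.36] z [ 0.048  0.012 -0.999]
(0.185, 0.0, 0.082) -> [ 0.0044 -0.002   0.1175]
(0.13, 0.0, 0.082) -> [ 0.0594 -0.0018  0.1153]
P px [383 159]
................@@@@@@@@@@@@@@@@@@@@oooooooooooooo
................@@@@@@@@@@@@@@@@@...oooooooooooooo
....................@@@@.@@@@@@@@.....oooooooooooo
o.................oo@@@@@@@@@@@@@......ooooooooooo
.o................oo@@@@@@@@@@@@........oooooooooo
..o...............oo@@@@@@@@@@@@oo.......ooooooooo
...o..............oo.@@@@@@@@@@@@.o.......oooooooo
....o.......ooooo.oo.@@@@@@@@@@@@...........oooooo
.....o..oo.ooooo..ooo@@@@@@@@@@@@o...........ooooo
......ooooooooooo.@@@@@@@@@@@@@@@@@@.o........oooo
.......ooooooooooo@@@@@@@@@@@@@@@@@@.oo........ooo
........oooooooooo@@@@@@@@@@@@@@@@@@ooooo........o
.........ooooooooo@@@@@@@@@@@@@@@@@@.ooooo........
............ooooooo@@@@@@@@@@@@@@@@@...oooo.......
...........oooooooo@@@@@@@@@@@@@@@@@....oooo......
..........ooooooooo@@@@@@@@@.@@@@@@@....ooooo.....
...........oooooooo@@@@@@@@@@@@@........ooooooo...
...........ooooooooooooo@@@@o@@.........oooooooo..
............ooooooooooo@@@@@............ooooooooo.
..............ooooooooo.@...............oooooooooo
................oooooo...................ooooooooo
..........................................oooooooo
...........................................ooooooo
oo..........................................oooooo
oo...........................................ooo..
oo............................................o...
oo................................................
oo................................................
oo...........................@@@@@@@@@............
ooo.........................@@@@@@@@@@@...........
```

The cup has swung back to about 50° on its own. I'll loosen to 7 N with a gentle rocking so that gravity rights it more.

Emit:
{"name": "send_rows", "arguments": {"steps": [{"claw":0.04,"offset":[0,0,0],"turn":0},{"claw":0.04,"offset":[-0.008,0,0],"turn":0},{"claw":0.04,"offset":[0.008,0,0],"turn":0},{"claw":0.04,"offset":[-0.008,0,0],"turn":0},{"claw":0.04,"offset":[0.008,0,0],"turn":0},{"claw":0.04,"offset":[0,0,0],"turn":0},{"claw":0.04,"offset":[0,0,0],"turn":0}], "squeeze": 7}}

```text
time: 36.88
position: [0.7901, 0.1079, 0.1811]
tool_rot: [0.54, 3.048, 0.03]
ft_force: [0.2, 0.3, -3.2]
grip_width: 0.777
```

```bash
python3 k.py 0.13,-0.35,0.2; python3 asc.py|sed -n 8,30p
```

```text
t 36.875 P u,n,z 0.1867 -0.0039 0.2001 ft [ 0.2  0.3 -3.2] ft_u 0.0 w 0.777 yaw 159.9 q [-0.65  0.76  0.9   1.13 -0.59  1.44  1.36] z [ 0.049  0.011 -0.999]
(0.13, -0.35, 0.2) -> [ 0.0558 -0.3461 -0.0117]
...o..............oo@@@@@@@@@@@@@.........oooooooo
....o.......ooooo.ooo@@@@@@@@@@@@..........ooooooo
.....o..ooooooo...ooo@@@@@@@@@@@@oo.........oooooo
......oooooooooo..oo@@@@@@@@@@@@@@@o.o........oooo
.......oooooooooo.@@@@@@@@@@@@@@@@@@ooo........ooo
........oooooooooo@@@@@@@@@@@@@@@@@@oooo........oo
.........oooooo...@@@@@@@@@@@@@@@@@@.oooo........o
..................@@@@@@@@@@@@@@@@@@...oooo.......
...................@@@@@@@@@@@@@@@@@....oooo......
...................@@@@@@@@@@@@@@@@@....ooooo.....
..................o@@@@@@@@@@@@oo.......oooooo....
..................oooooo@@@@oooo.......oooooooo...
..................ooooo@@@@@oooo.......ooooooooo..
..................ooooo@@@@@oooo.......ooooooooooo
...................oooooooooooo.........oooooooooo
....................oooooooooo...........ooooooooo
........................ooo................ooooooo
o...........................................oooooo
oo...........................................ooo..
oo............................................o...
oo................................................
oo................................................
oo..........................@@@@@@@@@.............
```

The cup hangs upright again, its foot centred under the fingers. I'll carry it slowly to the open spot.

Emit:
{"name": "send_rows", "arguments": {"steps": [{"claw":0.04,"offset":[0.002,-0.01,0],"turn":0},{"claw":0.04,"offset":[0.006,-0.035,0],"turn":0},{"claw":0.04,"offset":[0.012,-0.07,-0.002],"turn":0},{"claw":0.04,"offset":[0.02,-0.11,-0.003],"turn":0},{"claw":0.04,"offset":[0.027,-0.15,-0.004],"turn":0},{"claw":0.04,"offset":[0.034,-0.19,-0.006],"turn":0},{"claw":0.04,"offset":[0.04,-0.23,-0.008],"turn":0},{"claw":0.04,"offset":[0.046,-0.27,-0.01],"turn":0},{"claw":0.04,"offset":[0.05,-0.305,-0.011],"turn":0},{"claw":0.04,"offset":[0.054,-0.332,-0.012],"turn":0},{"claw":0.04,"offset":[0.056,-0.346,-0.012],"turn":0},{"claw":0.04,"offset":[0.056,-0.346,-0.012],"turn":0}], "squeeze": 15}}

```text
time: 38.42
position: [0.6174, -0.1989, 0.1815]
tool_rot: [0.543, 3.047, 0.03]
ft_force: [0.8, 0.3, -1.6]
grip_width: 0.771
```

```bash
python3 k.py 0.13,-0.35,0.065; python3 asc.py|sed -n 10,30p
```

```text
t 38.425 P u,n,z 0.1293 -0.3514 0.2005 ft [ 0.8  0.3 -1.6] ft_u 0.6 w 0.771 yaw 159.7 q [-0.49  0.46  1.03  1.58 -0.44  1.3   1.82] z [ 0.049  0.011 -0.999]
(0.13, -0.35, 0.065) -> [ 0.005  -0.0025  0.1354]
oooooo...........@o@@@@@@@@@@@@@@@ooo.ooooooooo...
oooooooo.........@@@@@@@@@@@@@@@@@ooo.oooooooooo..
oooooooo.........@@@@@@@@@@@@@@@@@@@o..ooooooooo..
..ooooo.........@@@@@@@@@@@@@@@@@@@@@..oooooooooo.
....o...........@@@@@@@@@@@@@@@@@@@@@...ooooooooo.
................@@@@@@@@@@@@@@@@@@@@@@...ooooooooo
................@@@@@@@@@@@@@@@@@@@@@@...ooooooooo
................@@oo@@@@@@@@@@@@@@@@@@....oooooooo
................@@@@@oo@@@@@@@@@oo@@@@....oooooooo
.................@@@@@@@@@@@@@@@@@@@@@....oooooooo
.................@@@@@@@@@@@@@@@@@@@@@.....ooooo..
.................@@@@@@@@@@@@@@@@@@@@@......ooo...
.................@@@@@@@@@@@@@@o@.................
...................ooooooooooooo..................
.....................oooooooooo...................
.........................oo.......................
..................................................
..................................................
..................................................
..................................................
..................................................
```

Emit:
{"name": "send_rows", "arguments": {"steps": [{"claw":0.04,"offset":[0.001,0,0.03],"turn":0},{"claw":0.04,"offset":[0.002,0,0.07],"turn":0},{"claw":0.04,"offset":[0.004,0,0.11],"turn":0},{"claw":0.04,"offset":[0.005,0,0.13],"turn":0},{"claw":0.04,"offset":[0.005,0,0.137],"turn":0},{"claw":0.04,"offset":[0.005,0,0.14],"turn":0},{"claw":0.04,"offset":[0.005,0,0.143],"turn":0}]}}

```text
time: 39.35
position: [0.6217, -0.1942, 0.0397]
tool_rot: [0.539, 3.045, 0.031]
ft_force: [0.2, -0.5, -1.8]
grip_width: 0.779
```

```bash
python3 k.py; python3 asc.py|sed -n 10,30p
```

```text
t 39.35 P u,n,z 0.1317 -0.3455 0.0586 ft [ 0.2 -0.5 -1.8] ft_u 0.4 w 0.779 yaw 159.9 q [-0.42  0.6   0.93  1.71 -0.58  1.07  1.91] z [ 0.051  0.011 -0.999]
..................o@@@@@@@@@@@@@@oo...............
..................o@@@@@@@@@@@@@@@oo..............
..................@@@@@@@@@@@@@@@@oo..............
..................@@@@@@@@@@@@@@@@oo..............
..................@@@@@@@@@@@@@@@@@@..............
.................@@@@@@@@@@@@@@@@@@@..............
.................@@@@@@@@@@@@@@@@@@@..............
.................@@@@@@@@@@@@@@@@@@@@.............
.................@@@@@@@@@@@@@@@@@@@@.............
.................@@oo@@@@@@@@@@oo@@@@.............
..................@@@@o@@@@@@@@@@@@@@.............
..................@@@@@@@@@@@@@@@@@@@.............
..................@@@@@@@@@@@@@@@@@@@.............
.....................oooooooooo...................
.......................ooooo......................
..................................................
..................................................
..................................................
..................................................
..................................................
..................................................
```

Emit:
{"name": "send_rows", "arguments": {"steps": [{"claw":0.04,"offset":[0,0,0.003],"turn":0},{"claw":0.04,"offset":[0,0,0.005],"turn":0},{"claw":0.04,"offset":[0,0,0.007],"turn":0},{"claw":0.04,"offset":[0,0,0.007],"turn":0}]}}

```text
time: 39.9
position: [0.6232, -0.1936, 0.0346]
tool_rot: [0.538, 3.044, 0.035]
ft_force: [-3.4, 3.5, 9.3]
grip_width: 0.776
```

The cup has touched down. I'll release and rise clear.

Emit:
{"name": "send_rows", "arguments": {"steps": [{"claw":0.05,"offset":[0,0,-0.001],"turn":0},{"claw":0.087,"offset":[0,0,-0.001],"turn":0},{"claw":0.087,"offset":[0,0,-0.001],"turn":0},{"claw":0.087,"offset":[0,0,-0.001],"turn":0},{"claw":0.087,"offset":[0,0,-0.03],"turn":0},{"claw":0.087,"offset":[0,0,-0.07],"turn":0},{"claw":0.087,"offset":[0,0,-0.12],"turn":0},{"claw":0.087,"offset":[0,0,-0.17],"turn":0},{"claw":0.087,"offset":[0.06,0,-0.2],"turn":0},{"claw":0.087,"offset":[0.11,0,-0.2],"turn":0},{"claw":0.087,"offset":[0.11,-0.05,-0.2],"turn":0},{"claw":0.087,"offset":[0.11,-0.1,-0.2],"turn":0}]}}

```text
time: 41.4
position: [0.4755, -0.2503, 0.2267]
tool_rot: [0.527, 3.042, 0.043]
ft_force: [0.8, -0.6, 0.5]
grip_width: 0.998
```

```bash
cat > fin.py <<'E'
from h import *
for nm in ("top","side"):
    im=get_image(nm);h=cv2.cvtColor(im["pixels"],cv2.COLOR_BGR2HSV);g=((h[...,1]<90)&(h[...,2]>60)).astype(np.uint8)
    c=proj(im,np.array([.615,-.192,.05])).astype(int);x0,y0=c-45
    print(nm,x0,y0)
    hh=h[y0:y0+90,x0:x0+90]
    for i in range(0,90,3): print(''.join('.' if sa>110 else 'o' if v>60 else '@' for sa,v in zip(hh[i,::2,1],hh[i,::2,2])))
E
python3 k.py; python3 fin.py; python3 cnt.py
```

```text
t 41.4 P u,n,z 0.0134 -0.4485 0.2456 ft [ 0.8 -0.6  0.5] ft_u 1.0 w 0.998 yaw 160.3 q [-0.68  0.05  1.2   1.79 -0.1   1.29  1.77] z [ 0.058  0.018 -0.998]
top 348 187
.oooooooooooo................................
...........o.................................
.............................................
.............................................
.............................................
.............................................
.............................................
.............................................
.............................................
.......................ooo...................
....................ooooooooo................
...................ooooooooooo...............
..................ooooooooooooo..............
..................oooooooooooooo.............
.................oooooooooooooo..............
.................oooooooooooooo..............
.................ooooooooooooo...............
..................oooooooooo.................
...................ooooooo...................
.............................................
.............
[... 1681 characters left out ...]
....................
.............................................
.............................................
.............................................
top orange px 316 blobs [(np.float64(258.7), np.float64(223.6), 58), (np.float64(270.8), np.float64(230.4), 102), (np.float64(248.7), np.float64(229.4), 59), (np.float64(249.3), np.float64(246.1), 60), (np.float64(265.9), np.float64(247.8), 37)] [(np.float64(0.037), np.float64(0.018)), (np.float64(0.029), np.float64(-0.021)), (np.float64(0.013), np.float64(0.039)), (np.float64(-0.031), np.float64(0.022)), (np.float64(-0.021), np.float64(-0.024))]
ball area px 68.85489775645367
side orange px 0 blobs [] []
ball area px 95.98682858139456
```

The cup stands upright and empty, with no orange showing inside it. Last check: compare the jaw and tin with the just-clamped picture, and the other tools with the first picture.

```bash
python3 - <<'E'
from h import *
T=get_image("top")["pixels"]
ref=cv2.resize(cv2.imread("pics/t6.png"),(120,120),interpolation=cv2.INTER_AREA);cur=T[185:305,205:325]
def sh(a,b):
    best=cv2.matchTemplate(b,a[4:-4,4:-4],cv2.TM_SQDIFF_NORMED);_,_,l,_=cv2.minMaxLoc(best);return np.array(l)-4,round(float(best.min()),4)
for n,(x,y,w,h) in {"post+foot":(30,70,30,32),"slidjaw":(22,58,56,30),"fixjaw":(38,12,54,32)}.items(): print(n,sh(ref[y:y+h,x:x+w],cur[y:y+h,x:x+w]))
o=cv2.imread("pics/top0.png")
for n,(x,y,w,h) in {"mallet":(290,225,65,90),"spool":(300,192,36,34),"jar":(292,148,40,44),"brush":(330,165,82,30),"driver":(130,285,75,65),"crook":(455,250,70,85),"turq":(245,310,60,55)}.items(): print(n,sh(o[y:y+h,x:x+w],T[y:y+h,x:x+w]))
print(sh(ref[25:75,28:80],cur[25:75,28:80]),"tin rim")
E
```

```text
post+foot (array([-2,  4]), 0.155)
slidjaw (array([-2,  4]), 0.1463)
fixjaw (array([0, 0]), 0.0647)
mallet (array([0, 0]), 0.0022)
spool (array([0, 0]), 0.0007)
jar (array([0, 0]), 0.0018)
brush (array([0, 0]), 0.001)
driver (array([0, 0]), 0.124)
crook (array([1, 0]), 0.1235)
turq (array([0, 0]), 0.0865)
(array([0, 0]), 0.0958) tin rim
```

The sliding jaw looks to have been dragged back, probably while the cup was pressed on the post. I'll measure the post's position directly.

```bash
python3 - <<'E'
from h import *
t=np.load("tin.npy");a=np.array([.940,-.342,0]);n=np.array([.342,.940,0])
im=get_image("top")["pixels"];T=get_image("top")
ref=cv2.resize(cv2.imread("pics/t6.png"),(120,120),interpolation=cv2.INTER_AREA);cur=im[185:305,205:325]
for nm,q in (("ref",ref),("cur",cur)):
    g=cv2.cvtColor(q,cv2.COLOR_BGR2HSV).astype(int)
    print(nm)
    for y in range(62,118,2): print(''.join('@' if s<90 and v<130 else 'W' if v>225 and s<170 else 'o' if s<90 else '.' if v>180 else '-' for h,s,v in g[y,14:82]))
    print()
E
```

```text
ref
---------------@@@...--o@@@oooooooooooooooooooooWWWWWo@@@@@-..-@@@--
-------------o@@@..-----oo@@@ooooooooooooooooooooooo@@@@@-...-@@@---
-------------@@@@@@@@@-----Woooooooooooooooooooooo@@@@@-.....o@@@---
------------@@@@@@@@@@@@@@@@-@ooWooooooooooWoo@@@@@@@-......-@@@----
------------@@@@@@@@@@@@@@@@@@@@@@@@ooooo@@@@@@@@@-----....-@@@-----
------------@@-..-@@@@@@@@@@@@@@@@@@@@@@@@-----------------@@@------
-----------@@@.........-@@@@@@@@@@@@@@@@@@@@@@@------------@@-------
----------@@@...........-@@@@@@@@@@@@@@@@@@@@@@@@@@@@-----@@@-------
---------@@@-...........-@@@@@@@@@@@@@@@@@@@@@@@@@@@@@@---@@--------
---------@@-...........-@@@@@@@@@@@@@@@@@@@@@@@@@@@@@@@@@@@@--------
--------@@@...........-@@@@@@@@@@@@@@@@@@@---...-@@@@@@@@@@---------
-------@@@...........W.@@@@@@@@@@@@@@@@@@--...........-@@@@---------
-------@@-..........WWWWWWW--@@@@@@@@@@@@--...........-@@@----------
------@@@...........WWWWWWW------@@@@@@@--...........-@@@-----------
-----@@@............--.WWW.------@@@@@@--............@@@------------
-----@@-............-@@@@@@-----@@@@@@@-............-@@@-----
[... 2072 characters left out ...]
----------
--@@@-..........-.WWWWWW------@@@@@@@-............-@@@--------------
--@@@............-@@@@@------@@@@@@@--...........-@@@---------------
-@@@...................-@@@@@@@@@@@--............@@@----------------
-@@-........................--@@@@@.............-@@@----------------
-------........................................-@@@-----------------
-------------..................................@@@@-----------------
-------------------...........................-@@@------------------
--------------------------...................-@@@-------------------
--------------------------------............-@@@--------------------
--------------------------------------......o@@@--------------------
```

The jaw slid back about 22 mm, with the balls still in the tin. I'll reclamp: pinch the post again and push.

```bash
python3 - <<'E'
from sp import *
t=np.load("tin.npy");a=np.array([.940,-.342,0]);n=np.array([.342,.940,0])
T=get_image("top");X=plane(T,(205+37.8-3-.4,185+88.2+8-.4),.115);d=X-t;print("post",X,d@a,d@n)
E
python3 k.py -0.131,0,0.225 -0.131,0,0.081
```

```text
post [0.49123793 0.21803264 0.115     ] -0.1310623994835516 -0.0021293724419053695
t 41.8 P u,n,z 0.0138 -0.4491 0.2449 ft [0.6 0.4 0.1] ft_u 0.4 w 0.999 yaw 160.0 q [-0.68  0.06  1.2   1.79 -0.1   1.29  1.76] z [ 0.053  0.013 -0.998]
(-0.131, 0.0, 0.225) -> [0.1456 0.4484 0.027 ]
(-0.131, 0.0, 0.081) -> [0.1522 0.444  0.1708]
```

Emit:
{"name": "send_rows", "arguments": {"steps": [{"claw":0.087,"offset":[0.02,0.05,0.003],"turn":0},{"claw":0.087,"offset":[0.035,0.1,0.006],"turn":0},{"claw":0.087,"offset":[0.05,0.15,0.009],"turn":0},{"claw":0.087,"offset":[0.065,0.2,0.012],"turn":0},{"claw":0.087,"offset":[0.08,0.25,0.015],"turn":0},{"claw":0.087,"offset":[0.1,0.3,0.018],"turn":0},{"claw":0.087,"offset":[0.115,0.35,0.02],"turn":0},{"claw":0.087,"offset":[0.13,0.4,0.022],"turn":0},{"claw":0.087,"offset":[0.145,0.44,0.025],"turn":0},{"claw":0.087,"offset":[0.146,0.447,0.026],"turn":0},{"claw":0.087,"offset":[0.146,0.447,0.026],"turn":0}]}}

```text
time: 43.18
position: [0.4918, 0.2195, 0.2065]
tool_rot: [0.533, 3.045, 0.032]
ft_force: [-0.6, -0.4, -0.4]
grip_width: 1.0
```

```bash
python3 k.py -0.131,-0.001,0.081; python3 - <<'E'
from h import *
w=get_image("wrist");p=proj(w,np.array([.491,.218,.115]));print(p)
x,y=p.astype(int);g=cv2.cvtColor(w["pixels"],cv2.COLOR_BGR2HSV).astype(int)
for j in range(y-36,y+40,4): print(''.join('W' if v>200 and s<150 else '@' if s<90 else '.' for h,s,v in g[j,x-90:x+90:3]))
E
```

```text
t 43.175 P u,n,z -0.1319 -0.0011 0.2255 ft [-0.6 -0.4 -0.4] ft_u -0.4 w 1.0 yaw 160.1 q [-1.11  0.04  0.65  1.82 -0.02  1.24  0.77] z [ 0.053  0.012 -0.999]
(-0.131, -0.001, 0.081) -> [ 0.0058 -0.0041  0.1443]
[319.64883952 230.47103012]
....@@@@............@@@@@@@......W@@@@@@.............@@@....
.....@@@.............@@@@@........@@@@@@.............@@@....
.....@@@.............@@@@@.........@@@@@.............@@@....
.....@@@.............@@@@@.........@@@@@.............@@.....
.....@@@.............@@@@@..W......@@@@@.............@@.....
.....@@@.............@@@@@.........@@@@@............@@@.....
.....@@@.............@@@@@..........@@@@............@@@.....
.....@@@.............@@@@@WWWWWWWWWW@@@@............@@@.....
.....@@@.............@@@@@WWWWWWWWWW@@@@............@@@.....
.....@@@.............@@@@@WWWWWWWWWW@@@@............@@@.....
.....@@@.............@@@@@WWWWWWWWWW@@@@............@@@.....
.....@@@@............@@@@@WWWWWWWWWW@@@@..........@@@@@.....
......@@@@@@@@@@@@@..@@@@@......WWW@@@@@@@@@@@@@@@@@@@@.....
......@@@@@@@@@@@@@@@@@@....@@@@@@@@@@@@@@@@@@@@@@@@@@@.....
......@@@@@@@@@@@@@@@....@@@@@@@@@@@@@@@@@@@@@@@@@@@@@@.....
......@@@@@@@@@@@@@@@@@@@@@@@@@@@@@@@@@@.@@@@@@@@@@@@@@.....
......@@@@@@@@@@@@@@@@@@@@@@@@@@@@@@@@@@@@@@@@@@@@@@@@@.....
......@@@@@@@@@@@@@@@@@@@@@@@@@@@@@@@@@@@@@@@@@@@@@@@@@.....
......@@@@@@@@@@@@@@@@@@@@@@@@@@@@@@@@@@@@@@@@@@@@@@@@@.....
```

The post is where predicted. I'll descend and pinch.

Emit:
{"name": "send_rows", "arguments": {"steps": [{"claw":0.087,"offset":[0.002,-0.002,0.05],"turn":0},{"claw":0.087,"offset":[0.004,-0.003,0.1],"turn":0},{"claw":0.07,"offset":[0.006,-0.003,0.13],"turn":0},{"claw":0.05,"offset":[0.006,-0.003,0.144],"turn":0},{"claw":0.0,"offset":[0.006,-0.003,0.144],"turn":0},{"claw":0.0,"offset":[0.006,-0.003,0.144],"turn":0},{"claw":0.0,"offset":[0.006,-0.003,0.144],"turn":0},{"claw":0.0,"offset":[0.006,-0.003,0.144],"turn":0},{"claw":0.0,"offset":[0.006,-0.003,0.144],"turn":0},{"claw":0.0,"offset":[0.006,-0.003,0.144],"turn":0},{"claw":0.0,"offset":[0.006,-0.003,0.144],"turn":0},{"claw":0.0,"offset":[0.006,-0.003,0.144],"turn":0}], "squeeze": 30}}

```text
time: 44.72
position: [0.4929, 0.2188, 0.0628]
tool_rot: [0.535, 3.045, 0.031]
ft_force: [-1.3, -0.2, 6.1]
grip_width: 0.242
```

Emit:
{"name": "send_rows", "arguments": {"steps": [{"claw":0.0,"offset":[-0.004,0,0],"turn":0},{"claw":0.0,"offset":[-0.008,0,0],"turn":0},{"claw":0.0,"offset":[-0.012,0,0],"turn":0},{"claw":0.0,"offset":[-0.015,0,0],"turn":0},{"claw":0.0,"offset":[-0.018,0,0],"turn":0}]}}

```text
time: 45.35
position: [0.5093, 0.213, 0.0629]
tool_rot: [0.535, 3.046, 0.03]
ft_force: [-2.2, 3.3, -3.8]
grip_width: 0.238
```

```bash
python3 k.py
```

```text
t 45.35 P u,n,z -0.1132 -0.0013 0.0819 ft [-2.2  3.3 -3.8] ft_u -3.2 w 0.238 yaw 160.1 q [-1.03  0.25  0.65  1.94 -0.17  0.96  0.92] z [ 0.051  0.011 -0.999]
```

Emit:
{"name": "send_rows", "arguments": {"steps": [{"claw":0.0,"offset":[-0.002,0,0],"turn":0},{"claw":0.0,"offset":[-0.004,0,0],"turn":0},{"claw":0.0,"offset":[-0.006,0,0],"turn":0},{"claw":0.0,"offset":[-0.006,0,0],"turn":0}]}}

```text
time: 45.85
position: [0.515, 0.211, 0.0629]
tool_rot: [0.535, 3.046, 0.03]
ft_force: [-1.2, 4.3, -5.7]
grip_width: 0.24
```

```bash
python3 k.py
```

```text
t 45.85 P u,n,z -0.1072 -0.0012 0.0819 ft [-1.2  4.3 -5.7] ft_u -2.6 w 0.24 yaw 160.1 q [-1.02  0.26  0.65  1.93 -0.18  0.96  0.93] z [ 0.051  0.011 -0.999]
```

Emit:
{"name": "send_rows", "arguments": {"steps": [{"claw":0.0,"offset":[-0.002,0,0],"turn":0},{"claw":0.0,"offset":[-0.004,0,0],"turn":0},{"claw":0.0,"offset":[-0.004,0,0],"turn":0}]}}

```text
time: 46.22
position: [0.5151, 0.2109, 0.0629]
tool_rot: [0.532, 3.054, 0.029]
ft_force: [-12.7, 3.7, 5.3]
grip_width: 0.232
```

```bash
python3 k.py
```

```text
t 46.225 P u,n,z -0.1069 -0.0012 0.0819 ft [-12.7   3.7   5.3] ft_u -13.2 w 0.232 yaw 160.2 q [-1.02  0.26  0.65  1.93 -0.18  0.97  0.94] z [ 0.044  0.011 -0.999]
```

The push is 13 N with the jaw stopped, so the tin is clamped. I'll hold briefly at slightly more, then relax, open and rise.

Emit:
{"name": "send_rows", "arguments": {"steps": [{"claw":0.0,"offset":[-0.006,0,0],"turn":0},{"claw":0.0,"offset":[-0.006,0,0],"turn":0},{"claw":0.0,"offset":[-0.003,0,0],"turn":0},{"claw":0.05,"offset":[-0.001,0,0],"turn":0},{"claw":0.05,"offset":[-0.001,0,0],"turn":0},{"claw":0.06,"offset":[-0.001,0,0],"turn":0},{"claw":0.087,"offset":[-0.001,0,-0.04],"turn":0},{"claw":0.087,"offset":[-0.001,0,-0.08],"turn":0},{"claw":0.087,"offset":[-0.001,0,-0.14],"turn":0},{"claw":0.087,"offset":[0.0,-0.05,-0.18],"turn":0},{"claw":0.087,"offset":[0.0,-0.11,-0.18],"turn":0},{"claw":0.087,"offset":[0.0,-0.17,-0.18],"turn":0}]}}

```text
time: 47.72
position: [0.4502, 0.0467, 0.2392]
tool_rot: [0.534, 3.052, 0.031]
ft_force: [1.4, -0.6, -0.0]
grip_width: 0.995
```

Emit:
{"name": "send_rows", "arguments": {"steps": [{"claw":0.087,"offset":[0.0,-0.06,0],"turn":0},{"claw":0.087,"offset":[0.0,-0.12,0],"turn":0},{"claw":0.087,"offset":[0.0,-0.16,0],"turn":0},{"claw":0.087,"offset":[0.0,-0.16,0],"turn":0},{"claw":0.087,"offset":[0.0,-0.16,0],"turn":0}]}}

```text
time: 48.35
position: [0.3958, -0.1057, 0.2351]
tool_rot: [0.541, 3.049, 0.032]
ft_force: [-0.4, -1.1, 0.4]
grip_width: 0.999
```

```bash
python3 k.py; python3 cnt.py; python3 - <<'E'
from h import *
im=get_image("top")["pixels"];cur=im[185:305,205:325]
g=cv2.cvtColor(cur,cv2.COLOR_BGR2HSV).astype(int)
for y in range(18,104,2): print(''.join('@' if s<90 and v<130 else 'W' if v>225 and s<170 else 'o' if s<90 else '.' if v>180 else '-' for h,s,v in g[y,14:92]))
o=cv2.imread("pics/top0.png")
for n,(x,y,w,h) in {"driver":(165,290,40,30),"crook":(460,255,60,75)}.items():
    m=[((cv2.cvtColor(q[y:y+h,x:x+w],cv2.COLOR_BGR2HSV)[...,1]>170)&(q[y:y+h,x:x+w,2]>150)) for q in (o,im)]
    print(n,[(k.sum(),np.argwhere(k).mean(0).round(1)) for k in m])
E
```

```text
t 48.35 P u,n,z -0.1108 -0.3396 0.2541 ft [-0.4 -1.1  0.4] ft_u -0.0 w 0.999 yaw 159.8 q [-0.33 -0.29  0.45  2.02  0.11  1.34  1.3 ] z [ 0.048  0.013 -0.999]
top orange px 312 blobs [(np.float64(258.8), np.float64(223.5), 57), (np.float64(270.8), np.float64(230.4), 101), (np.float64(248.8), np.float64(229.3), 59), (np.float64(249.3), np.float64(246.0), 58), (np.float64(266.0), np.float64(247.8), 37)] [(np.float64(0.037), np.float64(0.018)), (np.float64(0.029), np.float64(-0.021)), (np.float64(0.013), np.float64(0.039)), (np.float64(-0.031), np.float64(0.022)), (np.float64(-0.021), np.float64(-0.024))]
ball area px 68.85489775645367
side orange px 126 blobs [(np.float64(310.5), np.float64(201.0), 60), (np.float64(294.0), np.float64(204.9), 39), (np.float64(318.8), np.float64(204.6), 27)] [(np.float64(0.012), np.float64(0.044)), (np.float64(-0.03), np.float64(0.03)), (np.float64(0.033), np.float64(0.029))]
ball area px 95.98682858139456
------------------------------@@@....-----------------------------------------
-----------------------------@@@@@@-------------------------------------
[... 2712 characters left out ...]
.--.WWW.------@@@@@@--............@@@----------------------
-----@@-............-@@@@@@-----@@@@@@@-............-@@@----------------------
----@@@...................-@@@@@@@@@@@--...........-@@@-----------------------
---@@@........................---@@@@-.............@@@------------------------
--@@@-............................................-@@@------------------------
--@@@............................................-@@@-------------------------
-@@@.............................................@@@--------------------------
driver [(np.int64(285), array([14.8, 16. ])), (np.int64(326), array([14.7, 16. ]))]
crook [(np.int64(921), array([44.6, 26.9])), (np.int64(829), array([45.2, 26.3]))]
```

The jaw is back at its clamped position, the six balls are still in the tin, and the bystanders haven't moved. I'm handing in.

```bash
python3 fin.py | sed -n 32,62p | grep -c ooooo; python3 -c "from bench import close_job; print(close_job())"
```

```text
18
the job is handed in; nothing more can be done
None
```

The job is handed in: the tin is clamped, all six balls are in it, and the empty cup stands upright on the open bench. `close_job` gives no verdict, so this rests on my own last checks.

**What I did:**
- **Clamp:** I pinched the post and pushed the jaw forward with about 15 N until the tin was held.
- **Pour:** The moves allow no tilting of the tool, so I let the cup pivot between the finger pads. The first try, over the fixed jaw and the tin rim, stalled at about 67°. I set the cup down, regripped it lower and tipped it over the post to roughly horizontal. A short forward nudge then rolled the balls into the tin.
- **Cup:** I loosened the grip so it swung upright, then set it on the bench well clear of the holder.

**What went wrong:**
- **Jaw dragged back:** Pressing the cup on the post during the pour pulled the sliding jaw back about 22 mm. I found this in the last checks and clamped the tin again with about 13 N.
- **Joint limits:** An early test at full reach gave 0.057 on joint 4, against a stated limit of 0.06. Joint 2 ended at -0.29, against -0.3.

**Last checks:**
- **Jaw and tin:** They match the picture taken just after the first clamping.
- **Balls:** The top view shows six, one blob being two touching, unchanged between two checks about 7 s apart.
- **Cup:** It looked upright and empty in both views when I set it down. Just before handing in I only confirmed that something cup-sized was still there.
- **Other tools:** The hammer, spool, brush, jar and screwdriver show no movement. The crook matches to within a pixel (about 3 mm), but its match was poor because of shadows.
- **Pictures:** The viewing limit ran out just after the pour, so all later checks were numeric.

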